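# Find the rattling supply case

### The job

Of the three sealed supply cases on the black mat two are packed tight and one has a heavy loose ball that rattles: shake the red, then the yellow, then the blue one, each lifted clear of the mat, its far (white-labelled) end dipped by about 30 degrees, then its near end as much, and put each back flat on the mat without dropping it. Then pick the one that rattles (if it is the blue one, you may keep hold of it) and hold it out level and still, centred over the round green pad, its underside about 15 cm above the table. Finish while still holding it there, with the other two cases on the mat and the paint bottle, palette and brush tub left alone.

Things in the scene. Friction and masses are not known exactly. Their poses are not given: they have to be found in the camera images.
- red_case: sealed case, red lid on grey shell, 130 long (its x) x 56 wide (y) x 46 mm high; origin: centre of the underside, z up, x towards the far, white-labelled end (black latch on the near end). Flat plain long sides: grip across the 56 mm width at mid-length. Weighs 0.29 to 0.45 kg. The colour tells nothing of the contents: a tight block, or a 32 mm, 0.12 to 0.16 kg ball rolling 88 mm end to end (moment shift 0.1 N m)
- yellow_case: sealed case, yellow lid on grey shell, 130 long (its x) x 56 wide (y) x 46 mm high; origin: centre of the underside, z up, x towards the far, white-labelled end (black latch on the near end). Flat plain long sides: grip across the 56 mm width at mid-length. Weighs 0.29 to 0.45 kg. The colour tells nothing of the contents: a tight block, or a 32 mm, 0.12 to 0.16 kg ball rolling 88 mm end to end (moment shift 0.1 N m)
- blue_case: sealed case, blue lid on grey shell, 130 long (its x) x 56 wide (y) x 46 mm high; origin: centre of the underside, z up, x towards the far, white-labelled end (black latch on the near end). Flat plain long sides: grip across the 56 mm width at mid-length. Weighs 0.29 to 0.45 kg. The colour tells nothing of the contents: a tight block, or a 32 mm, 0.12 to 0.16 kg ball rolling 88 mm end to end (moment shift 0.1 N m)
- cutting_mat: black craft mat with white grid, 200 (x) x 420 (y) x 4 mm thick, fixed; origin: centre of its underside, z = 0. The cases stand on it about 125 mm apart along its y, colours in any order, all at the mat's yaw (within 0.2 rad). Dipping a case wakes its ball only past about 10 degrees; set level again, the ball stays at the end it rolled to
- pad: round green pad, 80 mm across, 3 mm thick, fixed to the table beyond the mat; origin at the centre of its underside (z = 0); the chosen case is held over it
- paint_bottle: black squeeze bottle of paint, 52 mm across, 155 mm tall, standing; bystander to be left alone; origin at the centre of its underside
- palette: round white paint palette, 150 mm across, 8 mm high, lying flat; bystander to be left alone; origin at the centre of its underside
- brush_tub: white tub with a green band, 94 mm across the rim, 100 mm high, with brushes sticking out to 170 mm; bystander to be left alone; origin at the centre of its underside
Not all that is in view belongs to the job. There is more than one size of the red_case; the job needs the middle-sized.

How it is judged:
On the way, in this order (a step that is already met when the one before it is completed fails the run):
1. the red case is held clear of the mat and its far end is dipped by more than 17 degrees (height (world z) of red_case above 0.03 m and contact force between the fingers and red_case above 1 N and contact force between cutting_mat and red_case below 0.2 N and angle between red_case's own x axis and vertical above 1.8708 rad), for 0.1 s.
2. the red case is held clear of the mat and its near end is dipped by more than 17 degrees (height (world z) of red_case above 0.03 m and contact force between the fingers and red_case above 1 N and contact force between cutting_mat and red_case below 0.2 N and angle between red_case's own x axis and vertical below 1.2708 rad), for 0.1 s.
3. the yellow case is held clear of the mat and its far end is dipped by more than 17 degrees (height (world z) of yellow_case above 0.03 m and contact force between the fingers and yellow_case above 1 N and contact force between cutting_mat and yellow_case below 0.2 N and angle between yellow_case's own x axis and vertical above 1.8708 rad), for 0.1 s.
4. the yellow case is held clear of the mat and its near end is dipped by more than 17 degrees (height (world z) of yellow_case above 0.03 m and contact force between the fingers and yellow_case above 1 N and contact force between cutting_mat and yellow_case below 0.2 N and angle between yellow_case's own x axis and vertical below 1.2708 rad), for 0.1 s.
5. the blue case is held clear of the mat and its far end is dipped by more than 17 degrees (height (world z) of blue_case above 0.03 m and contact force between the fingers and blue_case above 1 N and contact force between cutting_mat and blue_case below 0.2 N and angle between blue_case's own x axis and vertical above 1.8708 rad), for 0.1 s.
6. the blue case is held clear of the mat and its near end is dipped by more than 17 degrees (height (world z) of blue_case above 0.03 m and contact force between the fingers and blue_case above 1 N and contact force between cutting_mat and blue_case below 0.2 N and angle between blue_case's own x axis and vertical below 1.2708 rad), for 0.1 s.
At the end, for the whole second after the job is handed in: The case with the loose ball is gripped and held still, its middle within 35 mm of the pad's centre seen from above, its underside 110 to 200 mm above the table, within 10 degrees of level; the other two cases stand flat, at rest and released on the black mat (((distance between rattler_c0 and red_case below 0.07 m and horizontal distance between red_case and pad below 0.035 m and height (world z) of red_case between 0.11 and 0.2 m and angle between red_case's own z axis and vertical below 0.17 rad and linear speed of red_case below 0.03 m/s and contact force between the fingers and red_case above 1 N and height (world z) of each of yellow_case, blue_case below 0.009 m and angle between each of yellow_case, blue_case's own z axis and vertical below 0.06 rad and contact force between cutting_mat and yellow_case above 0.5 N and linear speed of each of yellow_case, blue_case below 0.02 m/s and contact force between the fingers and yellow_case below 0.2 N and contact force between cutting_mat and blue_case above 0.5 N and contact force between the fingers and blue_case below 0.2 N) or (distance between rattler_c0 and yellow_case below 0.07 m and horizontal distance between yellow_case and pad below 0.035 m and height (world z) of yellow_case between 0.11 and 0.2 m and angle between yellow_case's own z axis and vertical below 0.17 rad and linear speed of yellow_case below 0.03 m/s and contact force between the fingers and yellow_case above 1 N and height (world z) of each of red_case, blue_case below 0.009 m and angle between each of red_case, blue_case's own z axis and vertical below 0.06 rad and contact force between cutting_mat and red_case above 0.5 N and linear speed of each of red_case, blue_case below 0.02 m/s and contact force between the fingers and red_case below 0.2 N and contact force between cutting_mat and blue_case above 0.5 N and contact force between the fingers and blue_case below 0.2 N) or (distance between rattler_c0 and blue_case below 0.07 m and horizontal distance between blue_case and pad below 0.035 m and height (world z) of blue_case between 0.11 and 0.2 m and angle between blue_case's own z axis and vertical below 0.17 rad and linear speed of blue_case below 0.03 m/s and contact force between the fingers and blue_case above 1 N and height (world z) of each of red_case, yellow_case below 0.009 m and angle between each of red_case, yellow_case's own z axis and vertical below 0.06 rad and contact force between cutting_mat and red_case above 0.5 N and linear speed of each of red_case, yellow_case below 0.02 m/s and contact force between the fingers and red_case below 0.2 N and contact force between cutting_mat and yellow_case above 0.5 N and contact force between the fingers and yellow_case below 0.2 N))); the arm keeps its last pose, push and grip.
It fails at once if a case is dropped (falls faster than 0.6 m/s out of the fingers) ((linear speed of red_case above 0.6 m/s and contact force between the fingers and red_case below 0.05 N) or (linear speed of yellow_case above 0.6 m/s and contact force between the fingers and yellow_case below 0.05 N) or (linear speed of blue_case above 0.6 m/s and contact force between the fingers and blue_case below 0.05 N)).
It fails at once if the paint bottle is pushed more than 30 mm or tipped (distance of paint_bottle from where it was at the start of the episode above 0.03 m or angle between paint_bottle's own z axis and vertical above 0.4 rad).
It fails at once if the palette is pushed more than 30 mm or tipped (distance of palette from where it was at the start of the episode above 0.03 m or angle between palette's own z axis and vertical above 0.4 rad).
It fails at once if the brush tub is pushed more than 30 mm or tipped (distance of brush_tub from where it was at the start of the episode above 0.03 m or angle between brush_tub's own z axis and vertical above 0.4 rad).
It also fails if it takes over 72 s, if anything falls off the work surface, if the arm or the gripper's body presses on something with over 40 N, if the wrist force passes 120 N, or if a joint passes its speed limit or range.

### The arm

A 6-joint arm with a two-finger parallel gripper is mounted at the origin on the work surface. World frame = base frame: x ahead of the robot, y to its left, z up, the work surface at z = 0. Lengths are in m, angles in rad, forces in N, time in s.
With the tool pointing down it reaches from about 0.3 to 0.775 m from the base axis. Payload 14.6 kg.
Tool frame: the origin (TCP) lies between the finger pads; the fingertips stand 22 mm ahead of it and the grasp point (between the pads) lies 3 mm ahead of it (ctrl.tip_reach is the distance from the TCP to the fingertips, in m); z points along the fingers, y is the direction in which the jaws open and shut (so a half turn about z gives the same grasp; the last joint's range is limited). The gripper opens to 94 mm and grips with 3 to 60 N. Pads are 16 mm wide; open, the fingers measure 119 mm over their backs; the gripper's body (75 mm by 177 mm) begins 78 mm behind the grasp point.
Start: joints at [-1.362, 0.3, 1.521, -0, 1.321, -0.067], TCP at [0.15, -0.529, 0.227] pointing down, gripper open.
Joint ranges: [-3.03, 3.03], [-0.79, 2.21], [0.23, 2.52], [-1.04, 4.18], [0, 3.07], [-2.55, 2.55]. Speed limits (rad/s): [2.22, 2.22, 2.57, 3.14, 3.14, 3.14].

### API

Orientations are given as [roll, pitch, yaw] about the fixed x, y, z axes, in that order (R = Rz(yaw) Ry(pitch) Rx(roll)).
In Python, from station import ctrl gives the robot as it stands. The module is installed in compiled form; this text tells all that it offers.
- The arm moves only by the shell command python3 -m creep 'ROWS' [OPENING] [FORCE]. ROWS is a JSON object of lists of equal length, an entry for each row: "xyz": the shift along the tool's x, y, z in mm, a list of three; "spin": the turn about the tool's z in rad. In form: {"xyz": [[tx, ty, tz], ...], "spin": [spin, ...]}. A call has 1 to 5 rows; each row shifts and turns the commanded pose from where the row before left it, along the tool's axes as they then stand; what a row does not reach is not made up. A row lasts 1/8 s, in which the tool goes at most 62.5 mm and 10.7 degrees, less where a joint would pass 70% of its speed; a pose out of reach is approached as far as the arm can. A call with a gripper value outside its range is refused whole. OPENING is the finger opening in mm, from 0 to 94, set as the call begins (- or left out, the last holds). The fingers move at their own pace and stop on an object; FORCE is the grip in N (left out, the last holds). Time passes only in rows, so rows that do not move let the fingers close. It gives the time, the measured TCP pose, the force and the opening at its end, in the units of the state.
- ctrl.get_obs(): the state, without advancing time (a new reading comes with each control period).
- ctrl.camera(name): name is "scene" or "top" or "wrist"; returns the picture (384x512x3 uint8, red, green, blue); there is no depth.
- ctrl.camera_model(name): a dict with "fx", "fy", "cx", "cy" (pixels), "k1" (the pictures are not rectified: a ray, as slopes to the right and down, at radius r is drawn at 1 + k1 r^2 times it, then the intrinsics apply), "R" (3x3) and "t" (3): a world point X has camera coordinates R X + t. Camera axes: x right, y down, z forward; pixel columns grow to the right and rows downward; lengths in m; the calibration is good to about 2 mm. A picture is of the moment at which its call begins: read the wrist's pose just before it. camera_model takes no time and is no camera call; for the wrist camera it gives the pose at the moment of the call.
- ctrl.hand_in(): hands the job in, once; it reports no verdict.
The state is a dict: "time_s": time; "qpos": joint angles; "joint_vel": joint speeds; "tau": joint torques, N m; "ee_pos": TCP position; "eef_rot": TCP orientation; "force": force on the tool from outside, world axes, zero at the start; "moment": the same for the moment, N m; "grip_width": finger opening in m.
Only numpy, scipy, OpenCV 4.12 (cv2) and the standard library are available. Lean on these libraries where they do the work, as an engineer would, in place of code of your own. Each camera call takes 0.05 s, during which the arm holds its last target.

## Working session

There is one attempt and no reset: what is moved stays moved. The work goes in short steps, Python scripts to look and compute and a shell command to move; the robot and the scene stay as the last step left them, time stands still between calls to the robot, and variables do not carry over. Pictures are saved under pics/ and viewed, and the job is handed in when it is done.

```bash
mkdir -p pics; ls
python3 - <<'E'
from station import ctrl
import cv2,numpy as np
np.set_printoptions(precision=4,suppress=True)
o=ctrl.get_obs()
for k,v in o.items(): print(k,np.round(v,4))
print(ctrl.tip_reach)
for n in ["scene","top","wrist"]:
    m=ctrl.camera_model(n); print(n,m)
    cv2.imwrite(f"pics/{n}0.png",cv2.cvtColor(ctrl.camera(n),cv2.COLOR_RGB2BGR))
E
```

```text
pics
time_s 0.0
qpos [-1.3616  0.3004  1.5216 -0.      1.3207 -0.0666]
joint_vel [ 0.0004 -0.0002 -0.0013 -0.     -0.0007 -0.0012]
tau [  0.0013 -53.1811 -35.2734   0.0709   0.0244  -0.0001]
ee_pos [ 0.1497 -0.529   0.2269]
eef_rot [-3.1405 -0.0001  0.2758]
force [ 0.0335  0.597  -0.7162]
moment [-0.0188  0.0049  0.0276]
grip_width 0.0941
0.022
scene {'fx': 445.79920621634756, 'fy': 445.79920621634756, 'cx': 253.20219703002581, 'cy': 190.838215096852, 'k1': -0.12484240401310222, 'R': array([[ 0.0985,  0.995 , -0.0148],
       [ 0.7908, -0.0873, -0.6058],
       [-0.6041,  0.048 , -0.7955]]), 't': array([-0.0496, -0.4467,  1.8062])}
top {'fx': 361.04533180945725, 'fy': 361.04533180945725, 'cx': 257.0907176617274, 'cy': 191.1932545711532, 'k1': -0.1074803510798171, 'R': array([[-0.0056, -0.9997, -0.0223],
       [-0.9969,  0.0073, -0.0786],
       [ 0.0787,  0.0218, -0.9967]]), 't': array([0.0164, 0.5655, 1.118 ])}
wrist {'fx': 315.45249528213145, 'fy': 315.45249528213145, 'cx': 255.94023920900247, 'cy': 195.37651721044855, 'k1': -0.03455737970940447, 'R': array([[ 0.273 , -0.962 , -0.0011],
       [-0.9258, -0.2631,  0.2715],
       [-0.2615, -0.0731, -0.9624]]), 't': array([-0.549 , -0.0293,  0.3934])}
```

View pics/scene0.png

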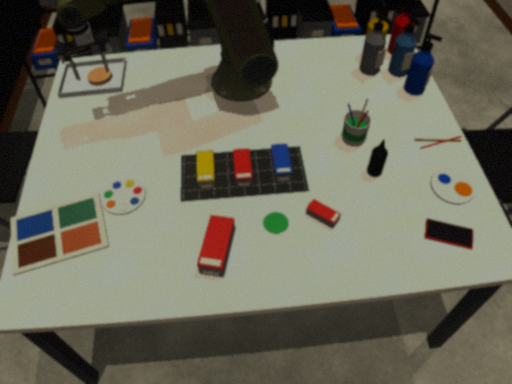

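View pics/top0.png

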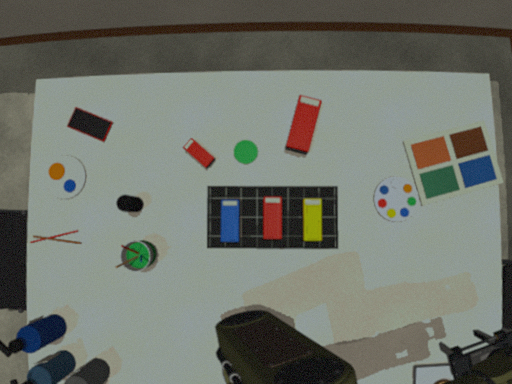

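View pics/wrist0.png

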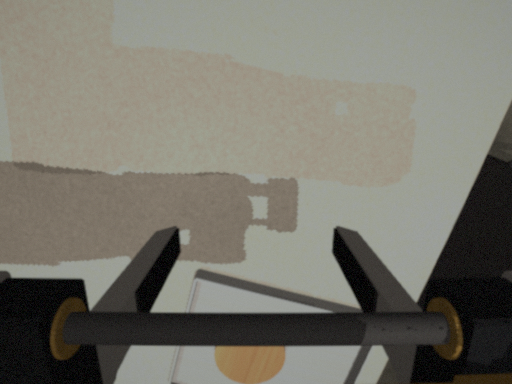

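```bash
cat > h.py <<'E'
from station import ctrl
import cv2,numpy as np
np.set_printoptions(precision=4,suppress=True)
def ray(m,u,v):
    xd=(np.asarray(u,float)-m['cx'])/m['fx']; yd=(np.asarray(v,float)-m['cy'])/m['fy']
    x,y=xd.copy(),yd.copy()
    for _ in range(20):
        s=1+m['k1']*(x*x+y*y); x=xd/s;y=yd/s
    return x,y
def back(m,u,v,z):
    x,y=ray(m,u,v); R=np.array(m['R']);t=np.array(m['t'])
    d=np.stack([x,y,np.ones_like(x)],-1)@R; c=-R.T@t
    s=(z-c[2])/d[...,2]; return c+s[...,None]*d
def proj(m,X):
    p=np.asarray(X)@np.array(m['R']).T+np.array(m['t']); x=p[...,0]/p[...,2];y=p[...,1]/p[...,2]
    s=1+m['k1']*(x*x+y*y); return np.stack([m['cx']+m['fx']*x*s,m['cy']+m['fy']*y*s],-1)
E
python3 - <<'E'
from h import *
for n in ['top','scene']:
    im=cv2.imread(f'pics/{n}0.png'); m=ctrl.camera_model(n)
    hsv=cv2.cvtColor(im,cv2.COLOR_BGR2HSV)
    for c,(lo,hi) in dict(red=((0,),(8,)),yellow=((22,),(33,)),blue=((105,),(125,)),green=((55,),(75,))).items():
        msk=cv2.inRange(hsv,(lo[0],140,60),(hi[0],255,255))
        if c=='red': msk|=cv2.inRange(hsv,(172,140,60),(180,255,255))
        k,l,s,ce=cv2.connectedComponentsWithStats(msk)
        for i in range(1,k):
            if s[i,4]>60:
                z=0.05 if c!='green' else .003
                ys,xs=np.where(l==i); P=back(m,xs,ys,z); mu=P.mean(0)
                rr=cv2.minAreaRect((P[:,:2]*1000).astype(np.float32))
                print(n,c,s[i,4],ce[i].round(1),mu, np.round(rr[0],0),np.round(rr[1],0),round(rr[2],1))
E
```

```text
top red 1065 [302.6 126.3] [ 0.7666 -0.1318  0.05  ] [ 775. -134.] [ 71. 170.] 74.3
top red 346 [199.9 153.8] [0.6822 0.1908 0.05  ] [683. 192.] [89. 40.] 48.6
top red 756 [272.2 219.6] [ 0.4757 -0.0337  0.05  ] [482. -35.] [ 58. 132.] 89.6
top yellow 735 [312.1 222. ] [ 0.4676 -0.1557  0.05  ] [ 475. -157.] [ 58. 132.] 89.3
top blue 714 [476.8 170.9] [ 0.6233 -0.6903  0.05  ] [ 624. -691.] [ 76. 109.] 14.4
top blue 98 [ 69.3 185.5] [0.5864 0.6177 0.05  ] [587. 618.] [34. 36.] 63.4
top blue 700 [229.4 223. ] [0.466  0.0977 0.05  ] [472.  98.] [ 59. 129.] 89.6
top blue 422 [ 30.1 337.9] [0.0904 0.7527 0.05  ] [ 88. 755.] [83. 82.] 26.7
top green 394 [245.4 151.5] [0.6969 0.0505 0.003 ] [697.  50.] [68. 69.] 89.7
top green 288 [139.6 255.2] [0.3619 0.3954 0.003 ] [362. 397.] [78. 60.] 0.5
scene red 185 [401.2  21.7] [-0.2978  0.7653  0.05  ] [-291.  756.] [ 67. 171.] 48.8
scene red 506 [242.2 163.2] [ 0.4833 -0.034   0.05  ] [487. -34.] [ 61. 135.] 89.6
scene red 340 [321.4 210.7] [0.7003 0.1896 0.05  ] [703. 194.] [96. 46.] 48.4
scene red 1194 [216.5 240.7] [ 0.771  -0.1329  0.05  ] [ 775. -134.] [ 76. 177.] 74.8
scene red 132 [444.5 238.8] [0.8415 0.5354 0.05  ] [840. 543.] [148.  61.] 50.6
scene yellow 497 [204.8 164.7] [ 0.4758 -0.1575  0.05  ] [ 481. -157.] [ 60. 137.] 88.9
scene blue 63 [344.   28.2] [-0.2633  0.4848  0.05  ] [-266.  494.] [125.  63.] 68.9
scene blue 66 [139.8  43.5] [-0.2567 -0.4213  0.05  ] [-262. -423.] [ 46. 120.] 6.2
scene blue 212 [423.   58.7] [-0.0128  0.7672  0.05  ] [-15. 768.] [84. 93.] 57.0
scene blue 378 [280.7 156.2] [0.4668 0.0968 0.05  ] [468.  97.] [ 58. 106.] 89.4
scene blue 65 [444.  178.3] [0.6193 0.6159 0.05  ] [620. 616.] [33. 29.] 84.0
scene blue 625 [ 34.3 225. ] [ 0.6598 -0.6958  0.05  ] [ 659. -695.] [ 72. 107.] 13.8
scene green 341 [275.3 222.4] [0.6968 0.0501 0.003 ] [696.  50.] [69. 68.] 32.4
```

Run:
```python
from h import *
im=cv2.imread('pics/top0.png')[130:265,90:350]; im=cv2.resize(im,None,fx=3,fy=3,interpolation=cv2.INTER_CUBIC); cv2.imwrite('pics/topz.png',im)
im=cv2.imread('pics/scene0.png')[100:250,160:400]; im=cv2.resize(im,None,fx=3,fy=3,interpolation=cv2.INTER_CUBIC); cv2.imwrite('pics/scz.png',im)
```

```text
(no output)
```

View pics/topz.png

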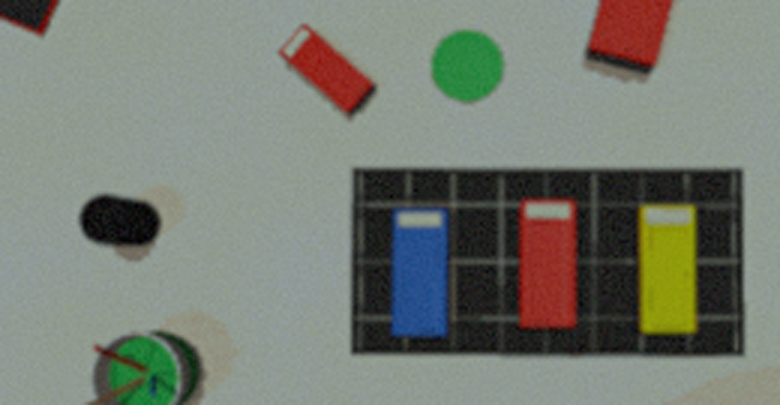

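View pics/scz.png

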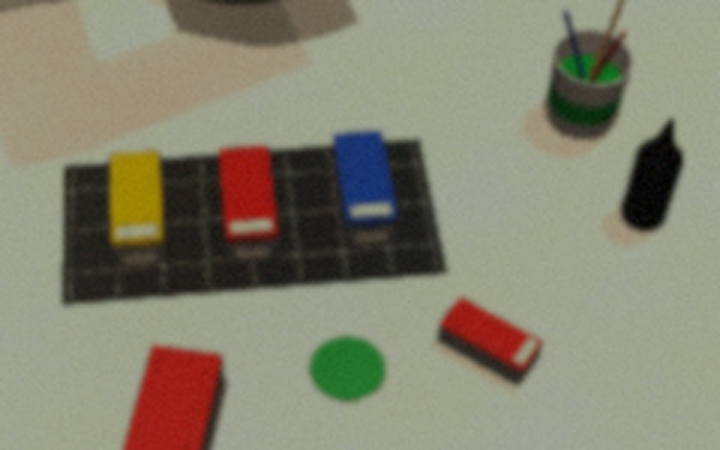

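Run:
```python
from h import *
m=ctrl.camera_model('top')
for n,u,v in [('blue',230.2,220.7),('red',272.7,217.8),('yellow',312.5,219.5),('padt',245.4,151.5)]:
    print(n,back(m,np.array([u]),np.array([v]),.05 if n!='padt' else .003))
m=ctrl.camera_model('scene')
# scene corners top faces (topz coords)/3+offset
for n,p in dict(blue=[(334,134),(381,131),(396,217),(348,222)],red=[(221,150),(269,147),(277,233),(228,239)],yellow=[(109,153),(160,151),(162,240),(111,244)]).items():
    p=np.array(p)/3+[160,100]; P=back(m,p[:,0],p[:,1],.05); print(n,P.mean(0)); print(P[:,:2].round(3).tolist())
```

```text
blue [[0.4731 0.0953 0.05  ]]
red [[ 0.4813 -0.0352  0.05  ]]
yellow [[ 0.4752 -0.1571  0.05  ]]
padt [[0.6967 0.0505 0.003 ]]
blue [0.4768 0.0982 0.05  ]
[[0.412, 0.072], [0.413, 0.126], [0.541, 0.124], [0.542, 0.071]]
red [ 0.4863 -0.0318  0.05  ]
[[0.422, -0.058], [0.423, -0.003], [0.549, -0.007], [0.551, -0.059]]
yellow [ 0.479  -0.1563  0.05  ]
[[0.412, -0.184], [0.415, -0.126], [0.545, -0.13], [0.544, -0.185]]
```

```bash
python3 -m creep '{"xyz":[[0,-60,0],[0,-60,0],[40,-42,0],[40,-42,0],[40,-42,0]],"spin":[0.138,0.138,0,0,0]}'; python3 -m creep '{"xyz":[[40,-42,0],[40,-42,0],[40,-42,0],[40,-42,0],[40,-42,0]],"spin":[0,0,0,0,0]}'
```

```text
time_s: 0.78
ee_pos: [0.246, -0.2846, 0.2276]
eef_rot: [3.141, -0.0, -0.001]
force: [1.1, -1.6, -0.2]
grip_width: 0.0942
time_s: 1.4
ee_pos: [0.4463, -0.0743, 0.2275]
eef_rot: [3.141, -0.0, 0.0]
force: [0.3, -1.5, -0.4]
grip_width: 0.0942
```

```bash
python3 -m creep '{"xyz":[[60,-10,0],[60,0,0],[60,0,0],[60,0,0],[60,0,0]],"spin":[0,0,0,0,0]}'; python3 -m creep '{"xyz":[[50,0,0],[50,0,0],[50,0,0],[50,0,0]],"spin":[0,0,0,0]}'; python3 -c "
from h import *
print(ctrl.get_obs()['qpos'])"
```

```text
time_s: 2.02
ee_pos: [0.7384, -0.0662, 0.2272]
eef_rot: [-3.141, 0.001, -0.0]
force: [0.3, 0.3, 0.1]
grip_width: 0.0942
time_s: 2.52
ee_pos: [0.8388, -0.0615, 0.2026]
eef_rot: [3.139, -0.039, -0.0]
force: [0.1, -0.1, -0.8]
grip_width: 0.0938
[-0.1174  1.1304  0.2401  0.0022  1.7317  1.4541]
```

```bash
python3 -m creep '{"xyz":[[60,0,-20],[60,0,-20],[60,0,-20]],"spin":[0,0,0]}'; python3 -c "
from h import *
print(ctrl.get_obs()['qpos'])"; python3 -m creep '{"xyz":[[0,0,-60],[0,0,-60]],"spin":[0,0]}'; python3 -c "
from h import *
print(ctrl.get_obs()['qpos'])"
```

```text
time_s: 2.9
ee_pos: [0.8604, -0.0514, 0.2409]
eef_rot: [3.13, -0.164, 0.001]
force: [-0.4, 0.0, 0.3]
grip_width: 0.0938
[-0.1039  1.0907  0.2346  0.0059  1.6515  1.468 ]
time_s: 3.15
ee_pos: [0.8199, -0.0489, 0.3507]
eef_rot: [3.13, -0.177, 0.001]
force: [0.6, -0.5, 0.4]
grip_width: 0.0936
[-0.1062  0.954   0.2348  0.007   1.7754  1.4666]
```

```bash
python3 -m creep '{"xyz":[[-62,0,-5],[-62,0,-5],[-62,0,-5],[-62,0,-5],[-62,0,-5]],"spin":[0,0,0,0,0]}'; python3 -m creep '{"xyz":[[-62,0,-5],[-62,0,-5],[-62,0,-5],[-62,0,-5],[-62,0,-5]],"spin":[0,0,0,0,0]}'; python3 -c "
from h import *
print(ctrl.get_obs()['qpos'])"
```

```text
time_s: 3.78
ee_pos: [0.5948, -0.0506, 0.3337]
eef_rot: [3.129, -0.178, 0.001]
force: [1.2, 0.2, 0.9]
grip_width: 0.0939
time_s: 4.4
ee_pos: [0.2854, -0.0504, 0.3038]
eef_rot: [3.128, -0.178, 0.002]
force: [-0.7, -0.9, 1.3]
grip_width: 0.0944
[-0.3425 -0.5018  2.0808  0.0482  1.3903  1.223 ]
```

```bash
python3 -m creep '{"xyz":[[-60,0,0],[-60,0,0],[-60,0,0]],"spin":[0,0,0]}'; python3 -c "
from h import *
print(ctrl.get_obs()['qpos'])"; python3 -m creep '{"xyz":[[-60,0,0],[-60,0,0],[-60,0,0]],"spin":[0,0,0]}'; python3 -c "
from h import *
print(ctrl.get_obs()['qpos'])"
```

```text
time_s: 4.78
ee_pos: [0.1634, -0.0791, 0.2727]
eef_rot: [-3.133, -0.139, 0.003]
force: [0.2, 0.9, -0.5]
grip_width: 0.0938
[-0.8046 -0.7898  2.2714  0.1062  1.57    0.7677]
time_s: 5.15
ee_pos: [0.0905, -0.1306, 0.259]
eef_rot: [-3.109, -0.112, 0.002]
force: [1.2, 0.1, -0.2]
grip_width: 0.094
[-1.3896 -0.7899  2.3003  0.1166  1.643   0.1852]
```

```bash
python3 -m creep '{"xyz":[[50,-20,0],[40,-35,0],[40,-35,0],[10,-45,0]],"spin":[0,0,0,0]}'; python3 -c "
from h import *
print(ctrl.get_obs()['qpos'])"; python3 -m creep '{"xyz":[[-45,0,-40],[-45,0,-40],[-45,0,-40]],"spin":[0,0,0]}'; python3 -c "
from h import *
print(ctrl.get_obs()['qpos'])"
```

```text
time_s: 5.65
ee_pos: [0.176, -0.0499, 0.2716]
eef_rot: [-3.111, -0.11, 0.001]
force: [-0.0, 0.4, 0.1]
grip_width: 0.094
[-0.601  -0.7658  2.264   0.0878  1.5702  0.9705]
time_s: 6.02
ee_pos: [0.1044, -0.0987, 0.3681]
eef_rot: [-3.084, -0.072, 0.007]
force: [0.1, 0.0, -0.2]
grip_width: 0.0946
[-1.1769 -0.7899  2.0546  0.0934  1.9018  0.4138]
```

```bash
cat > kin.py <<'E'
import numpy as np
from scipy.optimize import least_squares
D=np.array([[.3004,1.5216,1.3207,.5498,.2269],[1.1304,.2401,1.7317,.8410,.2026],[1.0907,.2346,1.6515,.8619,.2409],[.954,.2348,1.7754,.8214,.3507],[-.5018,2.0808,1.3903,.2898,.3038],[-.7898,2.2714,1.57,.1815,.2727],[-.7899,2.3003,1.643,.1589,.259],[-.7658,2.264,1.5702,.1829,.2716],[-.7899,2.0546,1.9018,.1437,.3681]])
def fk(q,p):
    a0,h,L1,L2x,L2y,Lt=p; q2,q3,q5=q
    a,b,c=q2,q2+q3,q2+q3+q5
    r=a0+L1*np.sin(a)+L2x*np.sin(b)+L2y*np.cos(b)+Lt*np.sin(c)
    z=h+L1*np.cos(a)+L2x*np.cos(b)-L2y*np.sin(b)+Lt*np.cos(c)
    return r,z,c
def res(p): return np.concatenate([np.array(fk(d[:3],p)[:2])-d[3:] for d in D])
s=least_squares(res,[0,.3,.4,.4,0,.2]); P=s.x
if __name__=='__main__': print(P.round(4),(s.fun*1000).round(1))
E
python3 kin.py
```

```text
[0.0107 0.2156 0.4179 0.4429 0.0499 0.2287] [ 0.9  0.8  0.7  1.8 -1.2  1.3  0.2  0.3  1.6 -0.7 -1.5 -0.9 -2.7 -1.
  0.2 -0.5  1.8 -1.1]
```

```bash
cat > sim.py <<'E'
from kin import *
lo=np.array([-.79,.23,0.]);hi=np.array([2.21,2.52,3.07])
def step(q,dx,dz,w):  # dx tool x (outward), dz tool z ; pitch c = pi - outward... tool dir=(sin c,cos c)
    r,z,c=fk(q,P)
    tz=np.array([np.sin(c),np.cos(c)]); tx=np.array([-np.cos(c),np.sin(c)])
    t=np.array([r,z])+dx*tx+dz*tz
    f=lambda x:np.concatenate([np.array(fk(x,P)[:2])-t,[w*(fk(x,P)[2]-c)]])
    s=least_squares(f,np.clip(q,lo+1e-6,hi-1e-6),bounds=(lo,hi)); return s.x
def run(q,rows,w):
    for dx,dz in rows: q=step(q,dx/1000,dz/1000,w)
    return q
if __name__=='__main__':
    for w in [.1,.2,.3,.4,.5,.7]:
        q=run(np.array([1.1304,.2401,1.7317]),[(60,-20)]*3,w); print(w,q.round(3),np.round(fk(q,P),3))
    print('target r .862 z .241 c', np.sum([1.0907,.2346,1.6515]))
E
python3 sim.py
```

```text
0.1 [1.085 0.23  1.128] [0.968 0.299 2.443]
0.2 [1.083 0.23  1.336] [0.929 0.274 2.649]
0.3 [1.089 0.23  1.485] [0.898 0.255 2.804]
0.4 [1.096 0.23  1.576] [0.878 0.244 2.902]
0.5 [1.101 0.23  1.631] [0.866 0.237 2.962]
0.7 [1.107 0.23  1.687] [0.854 0.229 3.024]
target r .862 z .241 c 2.9768
```

```bash
cat > s2.py <<'E'
from sim import *
import itertools
out=[]
from scipy.optimize import brentq
for c0 in [np.pi-.3,np.pi]:
  best=[]
  for r in np.arange(.15,.9,.05):
    for z in np.arange(.1,.8,.05):
      # find q for pose
      f=lambda x:np.array(fk(x,P))-[r,z,c0]
      for g in ([0.3,1.5,1.3],):
        s=least_squares(f,np.clip(g,lo,hi),bounds=(lo,hi))
        if np.abs(s.fun).max()>2e-3: continue
        for a in np.arange(0,360,30):
            dx,dz=60*np.cos(np.radians(a)),60*np.sin(np.radians(a))
            q=s.x
            q=run(q,[(dx,dz)]*5,.5); e=fk(q,P)
            best.append((e[2]-c0,round(r,2),round(z,2),a,np.round(e,2).tolist(),q.round(2).tolist()))
  best.sort(key=lambda b:b[0])
  print('out'); [print(b) for b in best[:6]]
  print('in'); [print(b) for b in best[-14:]]
E
timeout 550 python3 s2.py
```

```text
out
(np.float64(-0.2241922696271521), np.float64(0.85), np.float64(0.35), np.int64(0), [0.9, 0.36, 2.62], [0.98, 0.23, 1.41])
(np.float64(-0.2232458368829402), np.float64(0.8), np.float64(0.45), np.int64(0), [0.86, 0.44, 2.62], [0.88, 0.23, 1.51])
(np.float64(-0.21451524495707108), np.float64(0.8), np.float64(0.45), np.int64(330), [0.79, 0.55, 2.63], [0.72, 0.23, 1.67])
(np.float64(-0.2094268700237385), np.float64(0.85), np.float64(0.3), np.int64(0), [0.91, 0.33, 2.63], [1.02, 0.23, 1.38])
(np.float64(-0.2093484212262906), np.float64(0.75), np.float64(0.5), np.int64(0), [0.84, 0.48, 2.63], [0.82, 0.23, 1.59])
(np.float64(-0.20730491480377067), np.float64(0.75), np.float64(0.5), np.int64(330), [0.75, 0.58, 2.63], [0.66, 0.23, 1.74])
in
(np.float64(0.18624051473535674), np.float64(0.15), np.float64(0.6), np.int64(150), [0.12, 0.52, 3.03], [-0.79, 1.68, 2.14])
(np.float64(0.18789394240797375), np.float64(0.2), np.float64(0.5), np.int64(180), [0.1, 0.55, 3.03], [-0.79, 1.61, 2.21])
(np.float64(0.18820382371596578), np.float64(0.2), np.float64(0.5), np.int64(150), [0.18, 0.35, 3.03], [-0.
[... 3163 characters left out ...]
at64(0.2), np.float64(0.3), np.int64(180), [0.11, 0.34, 3.33], [-0.79, 2.14, 1.99])
(np.float64(0.19492208261498467), np.float64(0.2), np.float64(0.25), np.int64(180), [0.11, 0.25, 3.34], [-0.79, 2.32, 1.8])
(np.float64(0.19502296455245682), np.float64(0.2), np.float64(0.1), np.int64(150), [0.16, 0.1, 3.34], [-0.36, 2.52, 1.18])
(np.float64(0.196607499174684), np.float64(0.15), np.float64(0.45), np.int64(150), [0.1, 0.38, 3.34], [-0.79, 2.03, 2.1])
(np.float64(0.2082391372337029), np.float64(0.15), np.float64(0.4), np.int64(150), [0.11, 0.3, 3.35], [-0.79, 2.21, 1.93])
(np.float64(0.22397723135598646), np.float64(0.15), np.float64(0.2), np.int64(180), [0.09, 0.17, 3.37], [-0.79, 2.52, 1.64])
```

```bash
python3 -m creep '{"xyz":[[50,10,0],[55,10,5],[58,15,15],[58,15,15],[58,15,15]],"spin":[0,0,0,0,0]}'; python3 -m creep '{"xyz":[[58,15,15],[58,15,15],[58,15,15],[58,15,15],[58,15,15]],"spin":[0,0,0,0,0]}'; python3 -m creep '{"xyz":[[58,20,0],[58,20,0],[58,20,0],[58,20,0],[58,20,0]],"spin":[0,0,0,0,0]}'
```

```text
time_s: 6.65
ee_pos: [0.3785, -0.159, 0.3333]
eef_rot: [-3.085, -0.075, 0.004]
force: [0.1, -0.7, 1.8]
grip_width: 0.0943
time_s: 7.28
ee_pos: [0.6734, -0.2287, 0.2754]
eef_rot: [-3.084, -0.075, 0.004]
force: [-1.0, -0.7, 0.9]
grip_width: 0.094
time_s: 7.9
ee_pos: [0.8049, -0.272, 0.2509]
eef_rot: [-3.109, -0.151, -0.0]
force: [-0.1, -0.9, 0.4]
grip_width: 0.0939
```

```bash
python3 -m creep '{"xyz":[[58,23,0],[58,23,0]],"spin":[0,0]}'
cat > w.py <<'E'
# w.py x y z [yaw-target]: tool-frame shift (mm) from the present pose to the world target (no spin), and spin needed for yaw
import sys
from h import *
from scipy.spatial.transform import Rotation as Ro
o=ctrl.get_obs(); R=Ro.from_euler('xyz',o['eef_rot']).as_matrix()
t=np.array([float(a) for a in sys.argv[1:4]])
d=(R.T@(t-o['ee_pos']))*1000
print('t',round(o['time_s'],2),'pos',o['ee_pos'],'rot',o['eef_rot'],'q',o['qpos']); print('F',o['force'],'M',o['moment'],'tau',o['tau'],'w',round(o['grip_width'],4))
print('shift tool mm',d.round(1),'rows',np.linalg.norm(d)/62,'tz',R[:,2],'tx',R[:,0])
E
python3 w.py .483 -.034 .2
```

```text
time_s: 8.15
ee_pos: [0.8256, -0.2834, 0.2393]
eef_rot: [-3.133, -0.222, -0.002]
force: [0.3, -0.4, 0.2]
grip_width: 0.094
t 8.15 pos [ 0.8256 -0.2834  0.2393] rot [-3.1332 -0.2217 -0.0016] q [-0.3991  1.0926  0.2411  0.093   1.606   1.185 ]
F [ 0.2647 -0.3694  0.215 ] M [ 0.0457  0.0953 -0.0308] tau [  0.2634 -91.4577 -37.5222   0.2496   0.1386   0.0505] w 0.094
shift tool mm [-343.2 -249.2  -35. ] rows 6.863659721872507 tz [ 0.2199  0.008  -0.9755] tx [ 0.9755 -0.0016  0.2199]
```

```bash
python3 -m creep '{"xyz":[[-48,-36,-5],[-49,-36,-5],[-49,-36,-5],[-49,-36,-5],[-49,-35,-5]],"spin":[0,0,0,0,0]}'; python3 -m creep '{"xyz":[[-49,-35,-5],[-49,-35,-5],[0,0,0]],"spin":[0,0,0]}'; python3 w.py .481 -.034 .036;python3 - <<'E'
from h import *
cv2.imwrite("pics/wr1.png",cv2.cvtColor(ctrl.camera('wrist'),cv2.COLOR_RGB2BGR))
E
```

```text
time_s: 8.78
ee_pos: [0.6463, -0.1484, 0.2229]
eef_rot: [-3.132, -0.222, -0.002]
force: [1.0, -0.2, 0.9]
grip_width: 0.0939
time_s: 9.15
ee_pos: [0.5473, -0.0775, 0.2115]
eef_rot: [-3.131, -0.22, -0.0]
force: [0.9, -0.2, 0.1]
grip_width: 0.094
t 9.15 pos [ 0.5473 -0.0775  0.2115] rot [-3.1315 -0.2201 -0.0003] q [-0.2342  0.2074  1.6896  0.0704  1.0337  1.3062]
F [ 0.9418 -0.1569  0.103 ] M [0.0349 0.0564 0.0117] tau [  1.4369 -48.7235 -29.7861   0.1878  -0.6142   0.3412] w 0.094
shift tool mm [-103.1  -41.9  157.3] rows 3.10702725441636 tz [ 0.2183  0.0101 -0.9758] tx [ 0.9759 -0.0003  0.2183]
```

View pics/wr1.png

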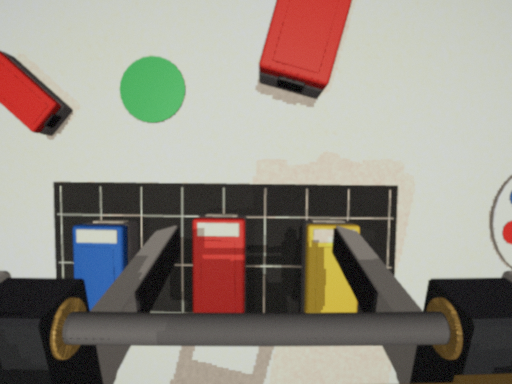

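```bash
python3 - <<'E'
from h import *
m=ctrl.camera_model('wrist')
u=np.array([193,245,74,128,306,359]);v=np.array([219,219,226,225,224,224])
print(back(m,u,v,.05)); print(back(m,np.array([153]),np.array([89]),.003))
E
python3 w.py .481 -.034 .036
```

```text
[[ 0.5487 -0.0093  0.05  ]
 [ 0.5489 -0.0651  0.05  ]
 [ 0.5403  0.1212  0.05  ]
 [ 0.5418  0.0614  0.05  ]
 [ 0.5437 -0.1302  0.05  ]
 [ 0.5438 -0.187   0.05  ]]
[[0.6997 0.048  0.003 ]]
t 9.2 pos [ 0.5496 -0.0788  0.2126] rot [-3.1321 -0.2223 -0.0009] q [-0.2355  0.2107  1.6833  0.0704  1.0344  1.3056]
F [1.2571 0.1441 0.4527] M [ 0.0045  0.052  -0.0139] tau [  1.1847 -48.5622 -30.8499   0.1957  -0.5662   0.1357] w 0.0942
shift tool mm [-105.9  -43.2  157.5] rows 3.139655241325236 tz [ 0.2204  0.0093 -0.9754] tx [ 0.9754 -0.0009  0.2204]
```

```bash
python3 -m creep '{"xyz":[[-30,-14,32],[-30,-14,32],[-30,-15,32],[0,0,0]],"spin":[0,0,0,0]}' 94 40; python3 w.py .483 -.0355 .034
```

```text
time_s: 9.7
ee_pos: [0.4828, -0.0353, 0.0972]
eef_rot: [-3.131, -0.217, -0.002]
force: [0.6, 0.1, 0.9]
grip_width: 0.0942
t 9.7 pos [ 0.4828 -0.0353  0.0972] rot [-3.131  -0.2168 -0.0019] q [-0.1729  0.2161  1.9814  0.0704  0.7334  1.3513]
F [0.6378 0.1267 0.8792] M [ 0.0171  0.0484 -0.0069] tau [  0.8367 -40.3338 -24.6404   0.1429  -1.3933   0.1881] w 0.0942
shift tool mm [-13.4   0.9  61.7] rows 1.019192737769109 tz [ 0.2152  0.0102 -0.9765] tx [ 0.9766 -0.0019  0.2151]
```

```bash
python3 -m creep '{"xyz":[[-7,0,31],[-6,0,31],[0,0,0]],"spin":[0,0,0]}'; python3 w.py .483 -.0355 .034;  python3 -m creep '{"xyz":[[0,0,0],[0,0,0],[0,0,0],[0,0,0]],"spin":[0,0,0,0]}' 40 40; python3 w.py .483 -.0355 .2
```

```text
time_s: 10.07
ee_pos: [0.4855, -0.0355, 0.0352]
eef_rot: [-3.131, -0.218, -0.003]
force: [1.1, -0.7, -0.0]
grip_width: 0.0942
t 10.07 pos [ 0.4855 -0.0355  0.0352] rot [-3.1312 -0.2185 -0.0027] q [-0.1723  0.3404  2.0081  0.0854  0.5811  1.3336]
F [ 1.131  -0.6765 -0.0421] M [0.1181 0.1373 0.0022] tau [  0.024  -42.1928 -23.4702   0.1943  -1.4215  -0.1064] w 0.0942
shift tool mm [-2.7 -0.   0.6] rows 0.045531386005209375 tz [ 0.2167  0.0098 -0.9762] tx [ 0.9762 -0.0026  0.2167]
time_s: 10.58
ee_pos: [0.4852, -0.035, 0.0359]
eef_rot: [-3.131, -0.22, -0.002]
force: [0.2, -0.6, 0.8]
grip_width: 0.0575
t 10.57 pos [ 0.4852 -0.035   0.0359] rot [-3.1314 -0.2198 -0.002 ] q [-0.1713  0.3379  2.0097  0.0854  0.5807  1.334 ]
F [ 0.1769 -0.5755  0.8249] M [-0.0176  0.1268 -0.0111] tau [ -0.0226 -45.0824 -24.9565   0.1088  -0.6238   0.003 ] w 0.0575
shift tool mm [  33.6   -1.1 -160.6] rows 2.6465370008520632 tz [ 0.218   0.0098 -0.9759] tx [ 0.9759 -0.002   0.218 ]
```

```bash
python3 -m creep '{"xyz":[[0,0,0],[6,0,-30],[12,0,-60],[12,0,-60],[0,0,0]],"spin":[0,0,0,0,0]}'; python3 -m creep '{"xyz":[[0,0,0]],"spin":[0]}';python3 w.py .483 -.0355 .2; python3 -m creep '{"xyz":[[0,0,0],[0,0,0],[0,0,0],[0,0,0],[0,0,0]],"spin":[-0.187,-0.187,-0.187,-0.187,-0.187]}'; python3 -m creep '{"xyz":[[0,0,0],[0,0,0],[0,0,0],[0,0,0],[0,0,0]],"spin":[-0.187,-0.187,-0.187,-0.187,-0.187]}'; python3 -m creep '{"xyz":[[0,0,0],[0,0,0],[0,0,0],[0,0,0],[0,0,0]],"spin":[-0.187,-0.187,-0.187,-0.187,-0.187]}';python3 w.py .483 -.0355 .2
```

```text
time_s: 11.2
ee_pos: [0.4831, -0.0367, 0.1924]
eef_rot: [-3.132, -0.226, -0.002]
force: [-0.7, -0.2, -4.8]
grip_width: 0.056
time_s: 11.32
ee_pos: [0.481, -0.0364, 0.1871]
eef_rot: [-3.131, -0.217, -0.002]
force: [-1.1, 0.2, -4.2]
grip_width: 0.0561
t 11.32 pos [ 0.481  -0.0364  0.1871] rot [-3.1309 -0.2171 -0.0022] q [-0.1762  0.0771  1.8996  0.0587  0.9536  1.3667]
F [-1.1004  0.2433 -4.1871] M [0.0156 0.3257 0.0331] tau [  0.0144 -42.6756 -37.1576   0.1883  -0.7995   0.0093] w 0.0561
shift tool mm [  4.7  -1.  -12.2] rows 0.2112815296280109 tz [ 0.2154  0.0103 -0.9765] tx [ 0.9765 -0.0021  0.2154]
time_s: 11.95
ee_pos: [0.4808, -0.0363, 0.1859]
eef_rot: [2.973, -0.135, 0.951]
force: [-0.6, 0.9, -4.2]
grip_width: 0.056
time_s: 12.58
ee_pos: [0.4808, -0.0363, 0.1859]
eef_rot: [2.933, 0.054, 1.869]
force: [0.3, -0.0, -4.7]
grip_width: 0.0562
time_s: 13.2
ee_pos: [0.4808, -0.0363, 0.1859]
eef_rot: [3.06, 0.199, 2.802]
force: [0.2, -0.7, -2.9]
grip_width: 0.0559
t 13.2 pos [ 0.4808 -0.0363  0.1859] rot [3.0604 0.1994 2.802 ] q [-0.1762  0.0792  1.8999  0.0587  0.9536 -1.4445]
F [ 0.238  -0.7096 -2.8873] M [0.0148 0.1196 0.0563] tau [ -0.0001 -40.0878 -35.1679   0.1559  -0.7099   3.1364] w 0.0559
shift tool mm [ -4.5   2.6 -13.3] rows 0.2297701698646364 tz [ 0.2131  0.0107 -0.977 ] tx [-0.9242  0.3265 -0.198 ]
```

```bash
cat > rd.py <<'E'
from h import *
from scipy.spatial.transform import Rotation as Ro
o=ctrl.get_obs(); R=Ro.from_euler('xyz',o['eef_rot']).as_matrix()
print(round(o['time_s'],2),'F',o['force'],'M',o['moment'],'Mtool',R.T@o['moment'],'tau5',o['tau'][4],'rot',o['eef_rot'],'w',round(o['grip_width'],4))
E
for i in 1 2 3; do python3 -m creep '{"xyz":[[0,0,0]],"spin":[0]}' >/dev/null; python3 rd.py; done
```

```text
13.32 F [ 0.0771  0.2051 -4.3169] M [-0.0069  0.1078  0.0016] Mtool [ 0.042   0.0995 -0.0019] tau5 -0.7251600176095963 rot [3.0588 0.1995 2.7945] w 0.0558
13.45 F [ 0.2466 -0.0612 -4.2923] M [-0.0031  0.154  -0.0127] Mtool [0.0572 0.143  0.0133] tau5 -0.723853949457407 rot [3.0579 0.2008 2.7912] w 0.0559
13.57 F [ 0.0904  0.3246 -3.6335] M [ 0.0356  0.1126 -0.0593] Mtool [0.0168 0.1128 0.0668] tau5 -0.7242229767143726 rot [3.0581 0.2022 2.7931] w 0.0562
```

```bash
python3 -m creep '{"xyz":[[0,0,0],[0,0,0],[0,0,0],[0,0,0],[0,0,0]],"spin":[0.187,0.187,0.187,0.187,0.187]}'; python3 -m creep '{"xyz":[[0,0,0],[0,0,0],[0,0,0],[0,0,0],[0,0,0]],"spin":[0.187,0.187,0.187,0.187,0.187]}'; python3 -m creep '{"xyz":[[0,0,0],[0,0,0],[0,0,0],[0,0,0],[0,0,0]],"spin":[0.187,0.187,0.187,0.187,0.187]}'; for i in 1 2 3; do python3 -m creep '{"xyz":[[0,0,0]],"spin":[0]}' >/dev/null; python3 rd.py; done;python3 w.py .85 -.03 .35
```

```text
time_s: 14.2
ee_pos: [0.4817, -0.0365, 0.1883]
eef_rot: [2.929, 0.053, 1.855]
force: [0.9, 0.6, -3.7]
grip_width: 0.0556
time_s: 14.82
ee_pos: [0.4817, -0.0365, 0.1883]
eef_rot: [2.971, -0.139, 0.938]
force: [-0.7, -0.6, -3.1]
grip_width: 0.056
time_s: 15.45
ee_pos: [0.4817, -0.0365, 0.1883]
eef_rot: [-3.129, -0.219, -0.01]
force: [0.1, 0.4, -4.3]
grip_width: 0.0555
15.57 F [-0.7973  1.017  -3.8871] M [-0.028   0.2768  0.0117] Mtool [-0.0254 -0.2769 -0.0148] tau5 -0.8320612460374832 rot [-3.1312 -0.219  -0.0023] w 0.0557
15.7 F [-0.3607  0.5949 -3.3748] M [0.0277 0.2207 0.0181] Mtool [ 0.0313 -0.2208 -0.0095] tau5 -0.8298088051378727 rot [-3.132  -0.2191  0.0016] w 0.0555
15.82 F [ 0.7455 -0.4595 -4.4976] M [0.0137 0.212  0.0018] Mtool [ 0.0138 -0.212   0.0034] tau5 -0.8290786854922771 rot [-3.1317 -0.2191  0.    ] w 0.0562
t 15.82 pos [ 0.4817 -0.0365  0.1884] rot [-3.1317 -0.2191  0.    ] q [-0.1762  0.0761  1.8976  0.0587  0.9546  1.3647]
F [ 0.7455 -0.4595 -4.4976] M [0.0137 0.212  0.0018] tau [ -0.0013 -40.1089 -35.3765   0.1849  -0.8291  -0.0495] w 0.0562
shift tool mm [394.6  -7.3 -77.6] rows 6.487317562866758 tz [ 0.2174  0.0099 -0.976 ] tx [0.9761 0.     0.2174]
```

```bash
python3 -m creep '{"xyz":[[50,0,0],[62,0,0],[62,0,0],[62,0,0],[62,0,0]],"spin":[0,0,0,0,0]}'; python3 -m creep '{"xyz":[[62,0,0],[60,0,0],[60,0,0],[60,0,0],[60,0,0]],"spin":[0,0,0,0,0]}'; python3 -m creep '{"xyz":[[60,0,0],[60,0,0],[60,0,0],[60,0,0],[60,0,0]],"spin":[0,0,0,0,0]}';python3 w.py .85 -.03 .35
```

```text
time_s: 16.45
ee_pos: [0.766, -0.0372, 0.2515]
eef_rot: [-3.132, -0.219, -0.0]
force: [0.9, -0.1, -3.7]
grip_width: 0.0558
time_s: 17.08
ee_pos: [0.8892, -0.0331, 0.2679]
eef_rot: [-3.134, -0.308, -0.002]
force: [-0.1, 0.3, -4.6]
grip_width: 0.0556
time_s: 17.7
ee_pos: [0.927, -0.0255, 0.2962]
eef_rot: [-3.14, -0.488, -0.004]
force: [-0.3, 0.1, -4.4]
grip_width: 0.056
t 17.7 pos [ 0.927  -0.0255  0.2962] rot [-3.1395 -0.4879 -0.0036] q [-0.0767  1.0537  0.2357  0.0371  1.3657  1.4986]
F [-0.2623  0.0666 -4.4134] M [ 0.0131  0.5597 -0.0313] tau [ -0.0858 -93.9103 -40.2383   0.1351  -1.3073  -0.02  ] w 0.056
shift tool mm [-42.8   4.6 -83.6] rows 1.5160957253024134 tz [ 0.4688  0.0004 -0.8833] tx [ 0.8833 -0.0032  0.4687]
```

```bash
python3 -m creep '{"xyz":[[60,0,0],[60,0,0],[60,0,0],[60,0,0],[0,0,0]],"spin":[0,0,0,0,0]}'; python3 w.py .3 0 .35
```

```text
time_s: 18.32
ee_pos: [0.9439, -0.021, 0.347]
eef_rot: [3.14, -0.627, -0.004]
force: [0.2, -0.6, -3.8]
grip_width: 0.0554
t 18.32 pos [ 0.9439 -0.021   0.347 ] rot [ 3.1405 -0.6266 -0.0035] q [-0.0711  1.0136  0.235   0.0403  1.2676  1.5039]
F [ 0.1858 -0.6379 -3.8249] M [0.0542 0.732  0.0212] tau [  0.0573 -93.1689 -40.3063   0.1684  -2.4987   0.0232] w 0.0554
shift tool mm [-519.8  -18.3 -380.1] rows 10.390379575429472 tz [ 0.5864 -0.0032 -0.81  ] tx [ 0.81   -0.0029  0.5864]
```

```bash
cat > s3.py <<'E'
from sim import *
import sys
c0=np.pi-float(sys.argv[1]); c1=np.pi-float(sys.argv[2])
out=[]
for r in [.35,.4]:
  for z in np.arange(.15,.5,.05):
    s=least_squares(lambda x:np.array(fk(x,P))-[r,z,c0],[-.1,1.9,.7],bounds=(lo,hi))
    if np.abs(s.fun).max()>2e-3: print('no',r,z);continue
    for a in range(130,271,10):   # world direction: 180 inward, 90 up
        q=s.x; n=0; ok=True
        while fk(q,P)[2]<c1 and n<25:
            c=fk(q,P)[2]; tau=np.pi-c
            d=60*np.array([np.cos(np.radians(a)),np.sin(np.radians(a))])
            dx=d[0]*np.cos(tau)+d[1]*np.sin(tau); dz=d[0]*np.sin(tau)-d[1]*np.cos(tau)
            q=step(q,dx/1000,dz/1000,.5); n+=1
            if fk(q,P)[1]<.13: ok=False;break
        e=fk(q,P)
        if n<25 and ok: out.append((n,r,round(z,2),a,np.round(e,3).tolist(),q.round(2).tolist()))
out.sort(key=lambda o:o[0]-60*o[4][0]); [print(o) for o in out[:12]]
E
python3 s3.py .63 .22
```

```text
(10, 0.35, np.float64(0.15), 190, [0.192, 0.167, 2.925], [-0.79, 2.52, 1.2])
(10, 0.35, np.float64(0.15), 200, [0.19, 0.166, 2.935], [-0.79, 2.52, 1.2])
(11, 0.35, np.float64(0.3), 180, [0.206, 0.288, 2.937], [-0.79, 2.24, 1.48])
(11, 0.35, np.float64(0.45), 200, [0.206, 0.289, 2.937], [-0.79, 2.24, 1.49])
(11, 0.35, np.float64(0.25), 170, [0.202, 0.367, 2.924], [-0.79, 2.07, 1.65])
(11, 0.35, np.float64(0.35), 190, [0.202, 0.209, 2.924], [-0.79, 2.42, 1.29])
(13, 0.35, np.float64(0.4), 230, [0.227, 0.132, 2.934], [-0.56, 2.52, 0.97])
(11, 0.35, np.float64(0.25), 220, [0.193, 0.167, 2.924], [-0.79, 2.52, 1.19])
(11, 0.35, np.float64(0.4), 190, [0.193, 0.374, 2.955], [-0.79, 2.05, 1.7])
(11, 0.4, np.float64(0.2), 210, [0.193, 0.167, 2.924], [-0.79, 2.52, 1.19])
(11, 0.35, np.float64(0.25), 190, [0.192, 0.167, 2.927], [-0.79, 2.52, 1.2])
(11, 0.4, np.float64(0.2), 200, [0.191, 0.167, 2.93], [-0.79, 2.52, 1.2])
```

```bash
python3 -m creep '{"xyz":[[-45,-2,-27],[-51,-2,-31],[-51,-2,-31],[-51,-2,-31],[-51,-2,-31]],"spin":[0,0,0,0,0]}';  python3 -m creep '{"xyz":[[-51,-2,-31],[-51,-2,-31],[-51,-2,-31],[-51,-2,-31],[-51,-2,-31]],"spin":[0,0,0,0,0]}'; python3 w.py .35 0 .3
```

```text
time_s: 18.95
ee_pos: [0.7247, -0.0131, 0.3318]
eef_rot: [3.141, -0.624, -0.003]
force: [1.5, -0.1, -2.6]
grip_width: 0.0556
time_s: 19.58
ee_pos: [0.4274, -0.0019, 0.3088]
eef_rot: [3.141, -0.624, -0.003]
force: [0.0, -0.4, -1.8]
grip_width: 0.0556
t 19.57 pos [ 0.4274 -0.0019  0.3088] rot [ 3.1408 -0.6243 -0.0031] q [-0.1346 -0.38    2.0946  0.105   0.8095  1.3912]
F [ 0.025  -0.4496 -1.8033] M [0.0609 0.6422 0.0413] tau [  1.3238  -4.1508 -42.2323   0.1311  -2.8534   0.3475] w 0.0556
shift tool mm [-67.9  -1.7 -38.1] rows 1.256724200701325 tz [ 0.5845 -0.0026 -0.8114] tx [ 0.8114 -0.0025  0.5845]
```

```bash
python3 -m creep '{"xyz":[[-34,-20,-20],[-34,-20,-20],[-49,0,-35],[-49,0,-35],[-49,0,-35]],"spin":[0,0,0,0,0]}';  python3 w.py .35 0.037 .3
```

```text
time_s: 20.2
ee_pos: [0.258, 0.0827, 0.299]
eef_rot: [3.111, -0.578, -0.006]
force: [0.7, 1.0, -3.9]
grip_width: 0.0556
t 20.2 pos [0.258  0.0827 0.299 ] rot [ 3.1115 -0.5777 -0.0055] q [ 0.3971 -0.7897  2.2976 -0.2719  1.1187  2.0371]
F [ 0.712   0.9887 -3.92  ] M [ 0.0621  0.6417 -0.0247] tau [-14.2344   4.0339 -40.5236   0.8652  -3.0567  -3.6677] w 0.0556
shift tool mm [77.9 43.7 50.9] rows 1.6578513937039787 tz [ 0.5457 -0.0331 -0.8373] tx [ 0.8377 -0.0046  0.5461]
```

```bash
python3 -m creep '{"xyz":[[0,40,0],[0,30,0]],"spin":[0,0]}';  python3 w.py .35 0.037 .3;python3 -m creep '{"xyz":[[-50,0,-32],[-50,0,-32]],"spin":[0,0]}';  python3 w.py .35 0.037 .3
```

```text
time_s: 20.45
ee_pos: [0.28, 0.0318, 0.3001]
eef_rot: [3.106, -0.563, 0.011]
force: [-0.4, 0.6, -3.5]
grip_width: 0.056
t 20.45 pos [0.28   0.0318 0.3001] rot [ 3.106  -0.5629  0.0107] q [ 0.0178 -0.7899  2.2909 -0.0447  1.0784  1.598 ]
F [-0.3565  0.5795 -3.4672] M [0.0708 0.6145 0.0459] tau [ 19.394    2.0782 -41.2129  -2.0183  -1.8937   3.9329] w 0.056
shift tool mm [59.2 -5.8 37.3] rows 1.1326928364351323 tz [ 0.5336 -0.0299 -0.8452] tx [0.8457 0.009  0.5336]
time_s: 20.7
ee_pos: [0.2465, 0.0707, 0.3003]
eef_rot: [3.079, -0.516, -0.016]
force: [-0.5, 1.9, -4.6]
grip_width: 0.0559
t 20.7 pos [0.2465 0.0707 0.3003] rot [ 3.0785 -0.5164 -0.0162] q [ 0.376  -0.7899  2.2778 -0.2673  1.2048  2.0186]
F [-0.5437  1.8904 -4.5548] M [0.1809 0.6086 0.018 ] tau [-19.0531   2.3136 -40.7886   0.526   -2.8878  -3.7995] w 0.0559
shift tool mm [90.3 28.7 53.6] rows 1.7557938595019504 tz [ 0.4917 -0.071  -0.8679] tx [ 0.8695 -0.0141  0.4937]
```

```bash
python3 -m creep '{"xyz":[[0,50,0],[0,55,0]],"spin":[0,0]}';  python3 w.py .35 0.037 .3;python3 -m creep '{"xyz":[[-51,-3,-30]],"spin":[0]}';  python3 w.py .35 0.037 .3
```

```text
time_s: 20.95
ee_pos: [0.265, 0.0213, 0.3022]
eef_rot: [3.076, -0.491, 0.008]
force: [0.0, 0.1, -4.3]
grip_width: 0.0557
t 20.95 pos [0.265  0.0213 0.3022] rot [ 3.076  -0.4905  0.0078] q [ 0.0005 -0.7899  2.2668 -0.0674  1.1746  1.5903]
F [ 0.0371  0.1206 -4.2608] M [ 0.1091  0.4999 -0.0101] tau [ 19.511    2.2279 -40.9395  -1.894   -1.758    3.8805] w 0.0557
shift tool mm [ 74.  -17.8  40.9] rows 1.394006396687161 tz [ 0.4706 -0.0619 -0.8802] tx [0.8821 0.0069 0.4711]
time_s: 21.08
ee_pos: [0.2508, 0.0323, 0.3048]
eef_rot: [3.057, -0.462, -0.039]
force: [0.6, 2.6, -5.3]
grip_width: 0.0555
t 21.07 pos [0.2508 0.0323 0.3048] rot [ 3.057  -0.4622 -0.0393] q [ 0.1454 -0.7895  2.2545 -0.175   1.2401  1.7956]
F [ 0.5979  2.5853 -5.3243] M [ 0.2668  0.4804 -0.0019] tau [-35.9559   5.2582 -40.2868   2.3879  -3.2501 -11.6955] w 0.0555
shift tool mm [ 86.4 -12.6  47.5] rows 1.6028988704548446 tz [ 0.4407 -0.1019 -0.8919] tx [ 0.8944 -0.0352  0.4459]
```

```bash
cat > full.py <<'E'
import numpy as np
from scipy.spatial.transform import Rotation as Ro
from scipy.optimize import least_squares
from kin import P as P0
def E(ax,a): 
    return Ro.from_rotvec(np.array(ax)*a).as_matrix()
X,Y,Z=[1,0,0],[0,1,0],[0,0,1]
PAR=np.array(list(P0)+[.037])
def fk(q,p=None):
    a0,h,L1,L2x,L2y,Lt,lat=PAR if p is None else p
    R=E(Z,q[0]); x=np.array([0,0,h])+R@[a0,lat,0]
    R=R@E(Y,q[1]); x=x+R@[0,0,L1]
    R=R@E(Y,q[2]); x=x+R@[L2y,0,L2x]
    R=R@E(Z,q[3])@E(Y,q[4])@E(Z,q[5]); x=x+R@[0,0,Lt]
    return x,R@E(Z,S6)
S6=-np.pi/2
if __name__=='__main__':
    D=[([-1.3616,.3004,1.5216,0,1.3207,-.0666],[.1497,-.529,.2269],[-3.1405,-.0001,.2758]),
     ([-0.3991,1.0926,0.2411,0.093,1.606,1.185],[.8256,-.2834,.2393],[-3.1332,-.2217,-.0016]),
     ([.3971,-.7897,2.2976,-.2719,1.1187,2.0371],[.258,.0827,.299],[3.1115,-.5777,-.0055]),
     ([.0178,-.7899,2.2909,-.0447,1.0784,1.598],[.28,.0318,.3001],[3.106,-.5629,.0107]),
     ([-.1762,.0792,1.8999,.0587,.9536,-1.4445],[.4808,-.0363,.1859],[3.0604,.1994,2.802]),
     ([-.0711,1.0136,.235,.0403,1.2676,1.5039],[.9439,-.021,.347],[3.1405,-.6266,-.0035])]
    def res(p): return np.concatenate([fk(q,p)[0]-x for q,x,r in D])
    s=least_squares(res,PAR); print(s.x.round(4).tolist(),(s.fun*1000).round(1))
    for q,x,r in D:
        R=fk(q,s.x)[1]; print(Ro.from_matrix(R).as_euler('xyz').round(3),r, Ro.from_matrix(R.T@Ro.from_euler('xyz',r).as_matrix()).as_rotvec().round(3))
E
python3 full.py
```

```text
[-0.0001, 0.2213, 0.4242, 0.4476, 0.0409, 0.2487, 0.0366] [ 0.   0.   0.  -0.  -0.  -0.1 -0.   0.  -0.  -0.  -0.  -0.   0.  -0.1
  0.   0.   0.   0.1]
[ 3.14   0.    -2.866] [-3.1405, -0.0001, 0.2758] [-0.    -0.     3.142]
[3.133 0.222 3.14 ] [-3.1332, -0.2217, -0.0016] [-0.    -0.    -3.142]
[-3.112  0.578  3.136] [3.1115, -0.5777, -0.0055] [0.    0.    3.142]
[-3.106  0.563 -3.131] [3.106, -0.5629, 0.0107] [-0.     0.     3.142]
[-3.06  -0.199 -0.34 ] [3.0604, 0.1994, 2.802] [-0.     0.    -3.142]
[-3.14   0.627  3.138] [3.1405, -0.6266, -0.0035] [-0.    -0.    -3.142]
```

```bash
cat > fs.py <<'E'
import full
from full import *
full.PAR=np.array([-0.0001,.2213,.4242,.4476,.0409,.2487,.0366]); full.S6=np.pi/2
lo=np.array([-3.03,-.79,.23,-1.04,0,-2.55]);hi=np.array([3.03,2.21,2.52,4.18,3.07,2.55])
V=.7*np.array([2.22,2.22,2.57,3.14,3.14,3.14])*.125
def solve(q,xt,Rt,w=.5,box=True):
    def f(a):
        x,R=full.fk(a); return np.concatenate([x-xt,w*Ro.from_matrix(R@Rt.T).as_rotvec()])
    l,h=(np.maximum(lo,q-V),np.minimum(hi,q+V)) if box else (lo,hi)
    l=np.minimum(l,q-1e-6);h=np.maximum(h,q+1e-6)
    return least_squares(f,q,bounds=(l,h)).x
def step(q,d,spin=0,w=.5,mode='box'):
    x,R=full.fk(q); xt=x+R@(np.array(d)/1000.); Rt=R@E(Z,spin)
    if mode=='box': return solve(q,xt,Rt,w)
    qn=solve(q,xt,Rt,w,False); s=min(1,(V/np.maximum(abs(qn-q),1e-9)).min()); return q+s*(qn-q)
def run(q,rows,**k):
    q=np.array(q,float)
    for r in rows: q=step(q,r[:3],r[3] if len(r)>3 else 0,**k)
    return q
def show(q):
    x,R=full.fk(q); e=Ro.from_matrix(R).as_euler('xyz'); return 'q',q.round(3),'x',x.round(3),'e',e.round(3),'tz',R[:,2].round(3)
if __name__=='__main__':
    np.set_printoptions(suppress=True,linewidth=200)
    for mode in ['box','scale']:
      for w in [.3,.5,.8]:
        print(mode,w)
        q=run([-.1346,-.38,2.0946,.105,.8095,1.3912],[(-34,-20,-20),(-34,-20,-20),(-49,0,-35),(-49,0,-35),(-49,0,-35)],mode=mode,w=w);print(*show(q))
        q=run(q,[(0,40,0),(0,30,0)],mode=mode,w=w);print(*show(q))
        q=run(q,[(-50,0,-32)]*2,mode=mode,w=w);print(*show(q))
        q=run(q,[(0,50,0),(0,55,0)],mode=mode,w=w);print(*show(q))
        q=run(q,[(-51,-3,-30)],mode=mode,w=w);print(*show(q))
E
python3 fs.py
```

```text
box 0.3
q [ 0.414 -0.79   2.254 -0.278  1.287  2.041] x [0.233 0.071 0.306] e [ 3.056 -0.47  -0.011] tz [ 0.451 -0.09  -0.888]
q [ 0.036 -0.79   2.23  -0.142  1.286  1.659] x [0.247 0.012 0.313] e [ 3.026 -0.424 -0.016] tz [ 0.407 -0.122 -0.905]
q [ 0.424 -0.79   2.149 -0.288  1.605  2.024] x [0.184 0.046 0.339] e [ 2.961 -0.285 -0.038] tz [ 0.27  -0.19  -0.944]
q [ 0.036 -0.79   2.099 -0.283  1.617  1.643] x [ 0.193 -0.026  0.363] e [ 2.878 -0.237 -0.049] tz [ 0.213 -0.271 -0.939]
q [ 0.23  -0.79   2.047 -0.329  1.792  1.805] x [ 0.161 -0.005  0.384] e [ 2.859 -0.173 -0.067] tz [ 0.146 -0.289 -0.946]
box 0.5
q [ 0.406 -0.79   2.287 -0.276  1.157  2.042] x [0.252 0.081 0.301] e [ 3.099 -0.555 -0.005] tz [ 0.527 -0.045 -0.849]
q [ 0.024 -0.79   2.276 -0.08   1.123  1.632] x [0.274 0.025 0.304] e [ 3.085 -0.536 -0.006] tz [ 0.509 -0.06  -0.859]
q [ 0.413 -0.79   2.243 -0.285  1.305  2.04 ] x [0.232 0.068 0.311] e [ 3.047 -0.468 -0.012] tz [ 0.448 -0.1   -0.888]
q [ 0.024 -0.79   2.215 -0.159  1.281  1.652] x [0.252 0.005 0.322] e [ 3.006 -0.445 -0.015] tz [ 0.424 -0.142 -0.894]
q [ 0.2
[... 1832 characters left out ...]
 -0.203  1.324  1.833] x [0.237 0.04  0.314] e [ 3.034 -0.42  -0.011] tz [ 0.404 -0.112 -0.908]
scale 0.8
q [ 0.395 -0.79   2.306 -0.267  1.089  2.033] x [0.262 0.086 0.298] e [ 3.123 -0.595 -0.002] tz [ 0.56  -0.02  -0.828]
q [ 0.01  -0.79   2.303 -0.033  1.044  1.598] x [0.285 0.032 0.297] e [ 3.12  -0.585 -0.002] tz [ 0.552 -0.023 -0.834]
q [ 0.375 -0.79   2.305 -0.257  1.128  2.01 ] x [0.255 0.078 0.293] e [ 3.103 -0.556 -0.002] tz [ 0.528 -0.039 -0.849]
q [-0.014 -0.79   2.3   -0.037  1.098  1.577] x [0.275 0.025 0.292] e [ 3.102 -0.533 -0.002] tz [ 0.508 -0.04  -0.86 ]
q [ 0.174 -0.79   2.3   -0.148  1.132  1.788] x [0.262 0.049 0.29 ] e [ 3.094 -0.518 -0.003] tz [ 0.494 -0.049 -0.868]
```

```bash
cat > gr.py <<'E'
import sys,full
from fs import *
np.set_printoptions(suppress=True,linewidth=200)
def M(ax,a):
    c,s=np.cos(a),np.sin(a)
    return np.array([[1,0,0],[0,c,-s],[0,s,c]]) if ax is X else np.array([[c,0,s],[0,1,0],[-s,0,c]]) if ax is Y else np.array([[c,-s,0],[s,c,0],[0,0,1]])
full.E=M
def beam(q0,tgt,n,rmin=.2,zr=(.2,.5),w=.6,B=6,yaw0=None,step_mm=60):
    dirs=[(a,b) for a in range(-60,61,20) for b in (150,165,180,195,210)]
    dirs=[np.array([np.cos(np.radians(b))*np.cos(np.radians(a)),np.sin(np.radians(a)),np.sin(np.radians(b))*np.cos(np.radians(a))])*step_mm for a,b in dirs]
    dirs+=[np.array([0,50.,0]),np.array([0,-50.,0])]
    beams=[(9,np.array(q0,float),[])]; best=None
    for k in range(n):
        new=[]
        for c,q,rows in beams:
            x,R=full.fk(q)
            for d in dirs:
                dt=R.T@d   # world dir -> tool
                dt=np.round(dt)
                qn=step(q,dt,0,w,'scale'); xn,Rn=full.fk(qn)
                r=np.hypot(xn[0],xn[1]); e=Rn[:2,2]-tgt
                c2=np.hypot(e[0],1.3*e[1])+ 5*max(0,rmin-r)+3*max(0,zr[0]-xn[2])+3*max(0,xn[2]-zr[1])
                new.append((c2,qn,rows+[dt.astype(int).tolist()]))
        new.sort(key=lambda b:b[0]); 
        beams=[]
        for b in new:
            if all(np.abs(b[1]-o[1]).max()>.02 for o in beams): beams.append(b)
            if len(beams)>=B: break
        if best is None or beams[0][0]<best[0]: best=beams[0]
        print(k,round(beams[0][0],3),*show(beams[0][1]))
        if best[0]<.03: break
    print(best[2]); return best
if __name__=='__main__':
    q=eval(sys.argv[1]); tgt=np.array(eval(sys.argv[2])); beam(q,tgt,int(sys.argv[3]))
E
time timeout 560 python3 gr.py "[0.1454,-0.7895,2.2545,-0.175,1.2401,1.7956]" "(.22,0)" 10
```

```text
0 0.24 q [-0.04  -0.79   2.246 -0.098  1.254  1.604] x [0.252 0.003 0.306] e [ 3.049 -0.433 -0.042] tz [ 0.413 -0.11  -0.904]
1 0.221 q [-0.143 -0.79   2.202 -0.06   1.322  1.496] x [ 0.246 -0.013  0.322] e [ 3.045 -0.401 -0.046] tz [ 0.384 -0.114 -0.916]
2 0.199 q [-0.298 -0.79   2.187 -0.005  1.364  1.34 ] x [ 0.239 -0.036  0.326] e [ 3.045 -0.369 -0.049] tz [ 0.353 -0.114 -0.929]
3 0.176 q [-0.362 -0.79   2.088  0.014  1.494  1.278] x [ 0.225 -0.042  0.368] e [ 3.05  -0.338 -0.052] tz [ 0.325 -0.108 -0.939]
4 0.148 q [-0.651 -0.79   2.155  0.108  1.473  0.993] x [ 0.213 -0.082  0.335] e [ 3.063 -0.312 -0.054] tz [ 0.302 -0.095 -0.949]
5 0.117 q [-0.691 -0.79   2.135  0.111  1.532  0.957] x [ 0.202 -0.084  0.342] e [ 3.076 -0.28  -0.057] tz [ 0.271 -0.081 -0.959]
6 0.083 q [-1.007 -0.79   2.202  0.188  1.54   0.639] x [ 0.174 -0.119  0.311] e [ 3.099 -0.264 -0.058] tz [ 0.258 -0.057 -0.965]
7 0.044 q [-1.051 -0.79   2.189  0.189  1.595  0.599] x [ 0.163 -0.117  0.315] e [ 3.123 -0.238 -0.058] tz [ 0.235 -0.032 -0.972]
8 0.025 q [-0.819 -0.79   2.291  0.142  1.484  0.81 ] x [ 0.18  -0.087  0.267] e [ 3.137 -0.212 -0.059] tz [ 0.209 -0.017 -0.978]
[[-33, 43, -26], [-50, 25, -21], [-51, 25, -19], [-52, 25, -18], [-56, 5, -20], [-59, 2, 13], [-57, -17, -3], [-48, -36, -2], [-32, -51, 7]]
real	1m7.992s
user	1m4.483s
sys	0m0.155s
```

```bash
python3 -m creep '{"xyz":[[-33,43,-26],[-50,25,-21],[-51,25,-19],[-52,25,-18]],"spin":[0,0,0,0]}'; python3 w.py .35 0.037 .3
```

```text
time_s: 21.58
ee_pos: [0.2304, -0.0507, 0.3294]
eef_rot: [3.053, -0.341, -0.017]
force: [-0.1, -1.2, -4.8]
grip_width: 0.0557
t 21.57 pos [ 0.2304 -0.0507  0.3294] rot [ 3.0532 -0.3408 -0.0168] q [-0.4284 -0.7899  2.1736  0.053   1.4103  1.1751]
F [-0.0848 -1.2439 -4.8141] M [0.0425 0.3878 0.0062] tau [ 14.3321   2.7261 -39.9141  -0.9604  -2.002    3.7028] w 0.0557
shift tool mm [101.5 -95.3  59. ] rows 2.4385757470131124 tz [ 0.3314 -0.0938 -0.9388] tx [ 0.9424 -0.0158  0.3342]
```

```bash
timeout 560 python3 gr.py "[-0.4284,-0.7899,2.1736,0.053,1.4103,1.1751]" "(.235,0)" 7
```

```text
0 0.128 q [-0.552 -0.79   2.155  0.087  1.471  1.055] x [ 0.218 -0.066  0.335] e [ 3.063 -0.308 -0.02 ] tz [ 0.301 -0.084 -0.95 ]
1 0.098 q [-0.732 -0.79   2.174  0.132  1.503  0.878] x [ 0.201 -0.088  0.324] e [ 3.078 -0.279 -0.022] tz [ 0.274 -0.069 -0.959]
2 0.066 q [-0.854 -0.79   2.115  0.154  1.612  0.768] x [ 0.183 -0.096  0.348] e [ 3.097 -0.251 -0.023] tz [ 0.247 -0.05  -0.968]
3 0.041 q [-0.944 -0.79   2.219  0.163  1.556  0.664] x [ 0.171 -0.105  0.3  ] e [ 3.117 -0.224 -0.024] tz [ 0.222 -0.03  -0.975]
4 0.04 q [-0.758 -0.79   2.178  0.128  1.582  0.853] x [ 0.184 -0.08   0.318] e [ 3.123 -0.213 -0.025] tz [ 0.211 -0.024 -0.977]
5 0.04 q [-0.952 -0.702  2.146  0.158  1.554  0.655] x [ 0.184 -0.127  0.318] e [ 3.123 -0.213 -0.025] tz [ 0.211 -0.024 -0.977]
6 0.04 q [-1.146 -0.756  2.186  0.18   1.605  0.468] x [ 0.15  -0.134  0.309] e [ 3.126 -0.208 -0.025] tz [ 0.206 -0.021 -0.978]
[[-57, 3, -20], [-60, 1, -3], [-57, -19, -2], [-55, -19, -15], [-1, -50, -1]]
```

```bash
python3 -m creep '{"xyz":[[-57,3,-20],[-60,1,-3],[-57,-19,-2],[-55,-19,-15]],"spin":[0,0,0,0]}'; python3 w.py .4817 -.0365 .1884
```

```text
time_s: 22.08
ee_pos: [0.172, -0.1016, 0.3163]
eef_rot: [3.117, -0.22, -0.027]
force: [0.0, 0.0, -3.6]
grip_width: 0.0553
t 22.07 pos [ 0.172  -0.1016  0.3163] rot [ 3.1172 -0.2198 -0.027 ] q [-0.9183 -0.7899  2.1824  0.1549  1.5904  0.6976]
F [ 0.0398  0.0008 -3.6037] M [0.0357 0.2164 0.0075] tau [  8.5352   2.9502 -37.5551   0.3255  -1.9849   2.341 ] w 0.0553
shift tool mm [272.6 -78.1 190.1] rows 5.506060542899802 tz [ 0.2172 -0.0302 -0.9757] tx [ 0.9756 -0.0263  0.218 ]
```

```bash
python3 -m creep '{"xyz":[[45,-13,32],[45,-13,32],[45,-13,32],[45,-13,32],[46,-13,31]],"spin":[-0.027,0,0,0,0]}'; python3 -m creep '{"xyz":[[46,-6,31],[0,0,0]],"spin":[0,0]}';python3 w.py .4817 -.0365 .1884
```

```text
time_s: 22.7
ee_pos: [0.4151, -0.0489, 0.2154]
eef_rot: [3.112, -0.22, -0.007]
force: [-0.6, -1.4, -2.8]
grip_width: 0.0555
time_s: 22.95
ee_pos: [0.4662, -0.0446, 0.1923]
eef_rot: [3.113, -0.213, -0.007]
force: [0.0, -0.2, -3.4]
grip_width: 0.056
t 22.95 pos [ 0.4662 -0.0446  0.1923] rot [ 3.1135 -0.2133 -0.0072] q [-0.1781  0.0384  1.9271  0.0101  0.9612  1.398 ]
F [ 0.0356 -0.1591 -3.3654] M [ 0.1178  0.3153 -0.0041] tau [  0.8293 -32.8537 -37.7497   0.0482  -1.7198   0.3774] w 0.056
shift tool mm [14.3 -8.4  6.9] rows 0.28992652887252635 tz [ 0.2114 -0.0296 -0.977 ] tx [ 0.9773 -0.007   0.2116]
```

```bash
python3 -m creep '{"xyz":[[-2,-5,40],[-2,-5,40],[-2,0,38],[0,0,0],[0,0,0]],"spin":[0,0,0,0,0]}'; python3 rd.py;python3 w.py .4852 -.035 .0365
```

```text
time_s: 23.58
ee_pos: [0.4854, -0.0391, 0.0808]
eef_rot: [3.112, -0.221, -0.008]
force: [-0.3, 0.1, -3.7]
grip_width: 0.0556
23.57 F [-0.284   0.1214 -3.6905] M [ 0.0785  0.1848 -0.0059] Mtool [ 0.0737 -0.186   0.0172] tau5 -0.8530840650200844 rot [ 3.112  -0.2213 -0.0085] w 0.0556
t 23.57 pos [ 0.4854 -0.0391  0.0808] rot [ 3.112  -0.2213 -0.0085] q [-0.1574  0.2486  1.9896  0.0053  0.6801  1.4214]
F [-0.284   0.1214 -3.6905] M [ 0.0785  0.1848 -0.0059] tau [ -0.0208 -42.7295 -28.3349   0.0283  -0.8531   0.    ] w 0.0556
shift tool mm [-10.   -5.4  43. ] rows 0.7170632282722857 tz [ 0.2192 -0.0314 -0.9752] tx [ 0.9756 -0.0083  0.2195]
```

```bash
python3 -m creep '{"xyz":[[-3,-2,15],[-3,-2,14],[-3,-1,9],[-1,0,4],[0,0,0]],"spin":[0,0,0,0,0]}'; python3 w.py .4852 -.035 .0359
```

```text
time_s: 24.2
ee_pos: [0.4846, -0.0352, 0.036]
eef_rot: [3.112, -0.22, -0.008]
force: [-2.6, -0.5, 1.3]
grip_width: 0.0559
t 24.2 pos [ 0.4846 -0.0352  0.036 ] rot [ 3.1123 -0.2196 -0.0083] q [-0.1486  0.3358  2.0129  0.0027  0.5714  1.4316]
F [-2.5776 -0.4709  1.2539] M [ 0.0837  0.4501 -0.0342] tau [  0.0768 -44.8376 -25.9201   0.0219  -1.1627   0.0199] w 0.0559
shift tool mm [ 0.5 -0.2  0.2] rows 0.009711173880211007 tz [ 0.2175 -0.0311 -0.9756] tx [ 0.976  -0.0081  0.2178]
```

```bash
python3 -m creep '{"xyz":[[0,0,0],[0,0,0],[0,0,0],[0,0,0]],"spin":[0,0,0,0]}' 94; python3 rd.py; python3 -m creep '{"xyz":[[6,0,-28],[12,0,-58]],"spin":[0,0]}'; python3 w.py .4768 -.158 .11
```

```text
time_s: 24.7
ee_pos: [0.4844, -0.0351, 0.0355]
eef_rot: [3.112, -0.219, -0.008]
force: [0.0, 0.3, -0.5]
grip_width: 0.0921
24.7 F [ 0.0058  0.3435 -0.5184] M [ 0.0094  0.1067 -0.0025] Mtool [ 0.0078 -0.1069  0.0012] tau5 -0.6603618152439594 rot [ 3.1124 -0.2191 -0.0082] w 0.0921
time_s: 24.95
ee_pos: [0.4822, -0.0324, 0.1227]
eef_rot: [3.113, -0.215, -0.009]
force: [0.6, -0.1, 0.7]
grip_width: 0.0938
t 24.95 pos [ 0.4822 -0.0324  0.1227] rot [ 3.113  -0.2145 -0.0085] q [-0.1431  0.1708  1.9638  0.0003  0.7907  1.4391]
F [ 0.6159 -0.1419  0.741 ] M [0.0931 0.0844 0.0367] tau [ -0.1522 -31.3123 -25.0164   0.0437  -3.5151  -0.0943] w 0.0938
shift tool mm [ -6.9 125.2  15.1] rows 2.037307958512868 tz [ 0.2125 -0.0304 -0.9767] tx [ 0.977  -0.0083  0.2129]
```

```bash
python3 -m creep '{"xyz":[[-3,42,5],[-3,42,5],[-2,41,5],[0,0,0]],"spin":[-0.008,0,0,0]}'; python3 w.py .4768 -.158 .0355
python3 - <<'E'
from h import *
cv2.imwrite("pics/top2.png",cv2.cvtColor(ctrl.camera('wrist'),cv2.COLOR_RGB2BGR))
E
```

```text
time_s: 25.45
ee_pos: [0.4772, -0.1599, 0.1103]
eef_rot: [3.111, -0.218, -0.003]
force: [0.5, 0.2, 0.6]
grip_width: 0.0939
t 25.45 pos [ 0.4772 -0.1599  0.1103] rot [ 3.1107 -0.2184 -0.0031] q [-0.4262  0.2325  1.9228  0.0868  0.7761  1.0955]
F [0.4915 0.2073 0.5711] M [ 0.0652  0.0396 -0.0362] tau [ -2.4904 -43.1341 -30.6987   0.2944  -0.6933  -0.9543] w 0.0939
shift tool mm [-16.6  -4.1  72.9] rows 1.2072356091673455 tz [ 0.2164 -0.0316 -0.9758] tx [ 0.9762 -0.003   0.2166]
```

View pics/top2.png

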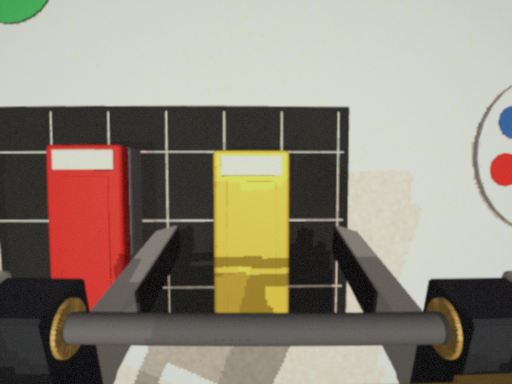

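```bash
python3 -m creep '{"xyz":[[-7,-2,37],[-7,-2,36],[-2,0,0],[0,0,0]],"spin":[0,0,0,0]}'; python3 w.py .4768 -.158 .0355;  python3 -m creep '{"xyz":[[0,0,0],[0,0,0],[0,0,0],[0,0,0],[0,0,0]],"spin":[0,0,0,0,0]}' 40 40; python3 w.py .477 -.158 .15
```

```text
time_s: 26.0
ee_pos: [0.4783, -0.1559, 0.0371]
eef_rot: [3.11, -0.22, 0.001]
force: [-1.4, -0.7, 0.3]
grip_width: 0.0938
t 26.0 pos [ 0.4783 -0.1559  0.0371] rot [ 3.1102 -0.2197  0.0007] q [-0.4176  0.3651  1.9653  0.1062  0.6     1.0747]
F [-1.3959 -0.7181  0.2729] M [ 0.0354  0.1552 -0.034 ] tau [  0.0912 -45.1698 -24.2456   0.157   -0.634   -0.0153] w 0.0938
shift tool mm [-1.8  2.1  1.3] rows 0.048917516068485226 tz [ 0.2179 -0.0312 -0.9755] tx [0.976  0.0007 0.218 ]
time_s: 26.62
ee_pos: [0.478, -0.1564, 0.0361]
eef_rot: [3.11, -0.219, -0.0]
force: [-2.0, -1.3, 5.3]
grip_width: 0.0567
t 26.62 pos [ 0.478  -0.1564  0.0361] rot [ 3.1103 -0.2191 -0.0001] q [-0.4188  0.3669  1.9657  0.1063  0.5984  1.074 ]
F [-2.0412 -1.3109  5.2928] M [-0.0318  0.2405 -0.0076] tau [  0.9166 -44.617  -24.1549   0.3221  -0.6808   0.0389] w 0.0567
shift tool mm [  23.8    5.1 -111.3] rows 1.8372471928492813 tz [ 0.2173 -0.0313 -0.9756] tx [ 0.9761 -0.0001  0.2174]
```

```bash
python3 -m creep '{"xyz":[[6,0,-30],[12,0,-60],[6,0,-30],[0,0,0],[0,0,0]],"spin":[0,0,0,0,0]}'; python3 rd.py; python3 -m creep '{"xyz":[[0,0,0]],"spin":[0]}'>/dev/null; python3 rd.py; python3 w.py .477 -.158 .15
```

```text
time_s: 27.25
ee_pos: [0.4745, -0.1522, 0.1563]
eef_rot: [3.112, -0.216, -0.0]
force: [0.5, 0.2, -3.8]
grip_width: 0.056
27.25 F [ 0.5212  0.2202 -3.8034] M [ 0.072   0.2512 -0.0198] Mtool [ 0.066  -0.2521  0.0273] tau5 -0.7855687849223614 rot [ 3.1118 -0.2162 -0.0003] w 0.056
27.38 F [ 0.0703  0.1285 -3.9617] M [ 0.0725  0.1977 -0.0196] Mtool [ 0.0666 -0.1986  0.0288] tau5 -0.8040052838623524 rot [ 3.1119 -0.2159 -0.0003] w 0.0562
t 27.38 pos [ 0.4746 -0.1523  0.1563] rot [ 3.1119 -0.2159 -0.0003] q [-0.4134  0.1538  1.8928  0.0758  0.8865  1.1192]
F [ 0.0703  0.1285 -3.9617] M [ 0.0725  0.1977 -0.0196] tau [  0.0245 -43.6898 -33.8472   0.2257  -0.804    0.0025] w 0.0562
shift tool mm [1.  5.5 6.9] rows 0.14308686073573396 tz [ 0.2141 -0.0298 -0.9764] tx [ 0.9768 -0.0003  0.2142]
```

```bash
cat > plan.py <<'E'
# plan.py x y z spin_total nrows : rows in tool frame moving linearly to world point while spinning
import sys
from fs import *
from station import ctrl
np.set_printoptions(suppress=True,linewidth=200)
o=ctrl.get_obs(); R=Ro.from_euler('xyz',o['eef_rot']).as_matrix(); x=np.array(o['ee_pos'])
t=np.array([float(a) for a in sys.argv[1:4]]); S=float(sys.argv[4]); n=int(sys.argv[5])
d=(t-x)/n; rows=[]
for i in range(n):
    rows.append(np.round(R.T@d*1000).astype(int).tolist()); R=R@Ro.from_rotvec([0,0,S/n]).as_matrix()
for i in range(0,n,5): print(rows[i:i+5])
q=run(o['qpos'],[r+[S/n] for r in rows],w=.6,mode='scale'); print(*show(q))
E
python3 plan.py .82 .06 .25 -2.431 13
```

```text
[[27, -16, -2], [30, -11, -2], [32, -5, -2], [32, 1, -2], [31, 7, -2]]
[[29, 12, -2], [27, 18, -2], [23, 22, -2], [18, 26, -2], [13, 29, -2]]
[[7, 31, -2], [2, 32, -2], [-4, 32, -2]]
q [ 0.04   0.849  0.647 -0.039  1.432 -0.815] x [0.819 0.06  0.252] e [3.022 0.182 2.416] tz [ 0.214 -0.03  -0.976]
```

```bash
python3 -m creep '{"xyz":[[27,-16,-2],[30,-11,-2],[32,-5,-2],[32,1,-2],[31,7,-2]],"spin":[-0.187,-0.187,-0.187,-0.187,-0.187]}'; python3 -m creep '{"xyz":[[29,12,-2],[27,18,-2],[23,22,-2],[18,26,-2],[13,29,-2]],"spin":[-0.187,-0.187,-0.187,-0.187,-0.187]}'; python3 -m creep '{"xyz":[[7,31,-2],[2,32,-2],[-4,32,-2],[0,0,0]],"spin":[-0.187,-0.187,-0.187,0]}'; python3 rd.py
cat > pitch.py <<'E'
# elevation of the held case's x axis, given tool lean at grasp (sin)
import sys
from h import *
from scipy.spatial.transform import Rotation as Ro
o=ctrl.get_obs(); R=Ro.from_euler('xyz',o['eef_rot']).as_matrix()
Rg=Ro.from_euler('xyz',eval(sys.argv[1])).as_matrix()
c=R@Rg.T@np.array([1,0,0]); print('elev deg',np.degrees(np.arcsin(c[2])),'azim',np.degrees(np.arctan2(c[1],c[0])),o['ee_pos'],o['qpos'],R[:,2])
E
python3 pitch.py "[3.1103,-.2191,0]"
```

```text
time_s: 28.0
ee_pos: [0.6084, -0.0707, 0.1938]
eef_rot: [2.948, -0.103, 0.948]
force: [-1.1, -0.3, -3.4]
grip_width: 0.0563
time_s: 28.62
ee_pos: [0.7402, 0.0109, 0.2302]
eef_rot: [2.944, 0.093, 1.864]
force: [0.5, -2.9, -3.2]
grip_width: 0.0563
time_s: 29.12
ee_pos: [0.8199, 0.0612, 0.2509]
eef_rot: [3.023, 0.183, 2.419]
force: [-0.4, 0.1, -4.4]
grip_width: 0.0563
29.12 F [-0.4284  0.1061 -4.4151] M [ 0.0471  0.0234 -0.0377] Mtool [-0.0127  0.0436  0.0462] tau5 -0.10313329054042697 rot [3.0229 0.1829 2.4195] w 0.0563
elev deg -22.98467206507537 azim 137.44454264745258 [0.8199 0.0612 0.2509] [ 0.0419  0.8534  0.6405 -0.0399  1.4336 -0.8165] [ 0.2138 -0.0306 -0.9764]
```

```bash
python3 -m creep '{"xyz":[[0,0,0]],"spin":[0]}'>/dev/null; python3 rd.py; python3 -m creep '{"xyz":[[0,0,0]],"spin":[0]}'>/dev/null; python3 rd.py
```

```text
29.25 F [-0.0566 -0.2377 -3.8327] M [-0.0522  0.0633  0.0202] Mtool [ 0.0761  0.0166 -0.0328] tau5 -0.6628916971385479 rot [3.0222 0.183  2.4141] w 0.0562
29.38 F [ 0.4149  0.377  -3.3423] M [-0.0866  0.0403  0.0164] Mtool [ 0.0869 -0.0234 -0.036 ] tau5 -0.6903346069157124 rot [3.0209 0.1846 2.4143] w 0.0564
```

```bash
cat > push.py <<'E'
# push.py ax ay az (world mm per row) spin_per_row n
import sys
from fs import *
from station import ctrl
np.set_printoptions(suppress=True,linewidth=200)
o=ctrl.get_obs(); q=np.array(o['qpos']); d=np.array([float(a) for a in sys.argv[1:4]]); S=float(sys.argv[4]); n=int(sys.argv[5]); rows=[]
for i in range(n):
    x,R=full.fk(q); r=np.round(R.T@d).astype(int).tolist(); rows.append(r); q=step(q,r,S,.6,'scale')
    if i%4==3 or i==n-1: print(i,*show(q))
for i in range(0,n,5): print(rows[i:i+5])
E
python3 push.py 59 5 0 .187 13; python3 push.py 56 5 20 .187 13;python3 push.py 52 5 30 .187 13
```

```text
3 q [ 0.043  1.132  0.23  -0.037  1.47  -0.154] x [0.904 0.067 0.217] e [2.841 0.082 1.753] tz [ 0.306 -0.024 -0.952]
7 q [ 0.043  1.202  0.23  -0.032  1.266  0.595] x [0.949 0.07  0.172] e [ 2.75  -0.216  1.064] tz [ 0.43  -0.012 -0.903]
11 q [ 0.042  1.259  0.23  -0.026  1.078  1.342] x [0.986 0.073 0.138] e [ 2.967 -0.55   0.326] tz [ 0.543  0.    -0.839]
12 q [ 0.042  1.272  0.23  -0.024  1.034  1.528] x [0.994 0.073 0.131] e [ 3.083 -0.604  0.109] tz [ 0.57   0.003 -0.822]
[[-40, 42, 13], [-36, 46, 13], [-26, 51, 14], [-16, 55, 16], [-6, 56, 18]]
[[5, 56, 20], [15, 53, 22], [24, 49, 24], [32, 43, 25], [39, 35, 27]]
[[44, 27, 29], [47, 18, 30], [49, 9, 32]]
3 q [ 0.042  1.059  0.23  -0.036  1.537 -0.158] x [0.886 0.064 0.278] e [2.835 0.083 1.753] tz [ 0.311 -0.024 -0.95 ]
7 q [ 0.041  1.061  0.23  -0.031  1.394  0.589] x [0.919 0.067 0.289] e [ 2.738 -0.222  1.067] tz [ 0.442 -0.012 -0.897]
11 q [ 0.043  1.069  0.23  -0.026  1.248  1.338] x [0.951 0.071 0.3  ] e [ 2.958 -0.57   0.331] tz [ 0.561 -0.    -0.828]
12 q [ 0.043  1.071  0.23  -0.024  1.211  1.524] x [0.959 0.072 0.303
[... 209 characters left out ...]
54, 21, 13], [57, 11, 15]]
3 q [ 0.044  1.019  0.23  -0.037  1.577 -0.157] x [0.874 0.066 0.31 ] e [2.835 0.083 1.753] tz [ 0.311 -0.023 -0.95 ]
7 q [ 0.045  0.988  0.23  -0.032  1.468  0.59 ] x [0.895 0.069 0.348] e [ 2.738 -0.222  1.067] tz [ 0.442 -0.012 -0.897]
11 q [ 0.046  0.966  0.23  -0.026  1.349  1.338] x [0.918 0.072 0.383] e [ 2.958 -0.572  0.331] tz [ 0.563  0.    -0.827]
12 q [ 0.045  0.961  0.23  -0.025  1.318  1.524] x [0.923 0.073 0.391] e [ 3.079 -0.63   0.111] tz [ 0.591  0.003 -0.807]
[[-40, 41, -18], [-36, 45, -18], [-27, 51, -17], [-18, 56, -15], [-7, 59, -12]]
[[4, 59, -10], [15, 58, -8], [26, 54, -6], [35, 49, -4], [44, 41, -2]]
[[51, 32, 0], [56, 22, 2], [59, 12, 4]]
```

```bash
python3 -m creep '{"xyz":[[-42,42,-8],[-37,46,-7],[-28,52,-6],[-18,57,-4],[-7,59,-2]],"spin":[0.187,0.187,0.187,0.187,0.187]}'; python3 -m creep '{"xyz":[[4,60,0],[15,58,3],[26,54,5],[35,48,7],[43,40,9]],"spin":[0.187,0.187,0.187,0.187,0.187]}'; python3 -m creep '{"xyz":[[50,31,11],[54,21,13],[57,11,15]],"spin":[0.187,0.187,0.187]}'; python3 rd.py;python3 pitch.py "[3.1103,-.2191,0]"
```

```text
time_s: 30.0
ee_pos: [0.8944, 0.0651, 0.2821]
eef_rot: [2.786, 0.021, 1.568]
force: [0.6, 0.0, -3.9]
grip_width: 0.056
time_s: 30.62
ee_pos: [0.9356, 0.0688, 0.296]
eef_rot: [2.799, -0.414, 0.714]
force: [-0.2, -0.5, -3.6]
grip_width: 0.0558
time_s: 31.0
ee_pos: [0.9588, 0.072, 0.3053]
eef_rot: [3.084, -0.633, 0.102]
force: [-0.4, 0.2, -3.9]
grip_width: 0.0558
31.0 F [-0.4291  0.236  -3.8879] M [ 0.0137  0.5885 -0.0187] Mtool [ 0.0482 -0.5864  0.0251] tau5 -1.4528438821434975 rot [ 3.0844 -0.6329  0.1019] w 0.0558
elev deg 23.71217476346007 azim 5.483714635558148 [0.9588 0.072  0.3053] [ 0.0425  1.0655  0.2376 -0.0236  1.2038  1.5315] [ 0.5933  0.0032 -0.805 ]
```

```bash
python3 plan.py .37 .037 .3 .1 10
```

```text
[[-48, -1, -35], [-48, 0, -35], [-48, 0, -35], [-48, 1, -35], [-48, 1, -35]]
[[-48, 2, -35], [-48, 2, -35], [-48, 3, -35], [-48, 3, -35], [-48, 4, -35]]
q [ 0.002 -0.334  2.07   0.003  0.771  1.577] x [0.443 0.038 0.308] e [-3.134 -0.635 -0.008] tz [ 0.593  0.003 -0.805]
```

```bash
python3 -m creep '{"xyz":[[-48,-1,-35],[-48,0,-35],[-48,0,-35],[-48,1,-35],[-48,1,-35]],"spin":[0.02,0.02,0.02,0.02,0.02]}'; python3 -m creep '{"xyz":[[-48,2,-35],[-48,2,-35],[-48,3,-35],[-48,3,-35],[-48,4,-35]],"spin":[0,0,0,0,0]}'; python3 w.py .36 .037 .3
cat > inn.py <<'E'
# simulate inner pushing radially with y aim; inn.py n up_mm yaim k
import sys
from fs import *
from station import ctrl
np.set_printoptions(suppress=True,linewidth=200)
o=ctrl.get_obs(); q=np.array(o['qpos']); n=int(sys.argv[1]); up=float(sys.argv[2]); ya=float(sys.argv[3]); k=float(sys.argv[4]);rows=[]
for i in range(n):
    x,R=full.fk(q); a=np.arctan2(x[1],x[0]); d=np.array([-60*np.cos(a),-60*np.sin(a)+k*(ya-x[1])*1000,up]); d*=61/max(61,np.linalg.norm(d))
    r=np.round(R.T@d).astype(int).tolist(); rows.append(r); q=step(q,r,0,.6,'scale'); print(i,*show(q))
for i in range(0,n,5): print(rows[i:i+5])
E
python3 inn.py 13 0 .037 .7
```

```text
time_s: 31.62
ee_pos: [0.7372, 0.0592, 0.3092]
eef_rot: [3.137, -0.635, 0.013]
force: [0.5, 0.0, -2.1]
grip_width: 0.056
time_s: 32.25
ee_pos: [0.4405, 0.042, 0.3075]
eef_rot: [3.136, -0.635, 0.014]
force: [-0.8, 0.5, -2.0]
grip_width: 0.0559
t 32.25 pos [0.4405 0.042  0.3075] rot [ 3.1361 -0.6353  0.0142] q [ 0.0158 -0.3393  2.0744 -0.0094  0.7713  1.5789]
F [-0.8437  0.5443 -2.0135] M [0.0565 0.5699 0.024 ] tau [  0.8701  -6.1839 -41.6326  -0.1721  -2.8444   0.3511] w 0.0559
shift tool mm [-69.3   4.  -41.7] rows 1.306712069012296 tz [ 0.5934  0.0029 -0.8049] tx [0.8048 0.0114 0.5934]
0 q [-0.021 -0.514  2.18   0.021  0.841  1.528] x [0.381 0.032 0.307] e [ 3.136 -0.635  0.014] tz [ 0.593  0.003 -0.805]
1 q [-0.038 -0.705  2.267  0.032  0.944  1.51 ] x [0.322 0.031 0.307] e [ 3.136 -0.635  0.014] tz [ 0.593  0.003 -0.805]
2 q [ 0.003 -0.79   2.295 -0.004  1.018  1.564] x [0.292 0.036 0.306] e [ 3.131 -0.619  0.014] tz [ 0.58  -0.002 -0.814]
3 q [ 0.093 -0.79   2.288 -0.076  1.058  1.675] x [0.282 0.047 0.305] e [ 3.119 -0.59   0.013] tz [ 0.557 -0.015 -0.831]
4 q [ 0.149 -0.79   2.
[... 576 characters left out ...]
0.896]
9 q [ 0.448 -0.79   2.243 -0.305  1.367  2.06 ] x [0.219 0.065 0.307] e [ 3.011 -0.423  0.   ] tz [ 0.407 -0.13  -0.904]
10 q [ 0.539 -0.79   2.235 -0.341  1.437  2.146] x [0.204 0.068 0.309] e [ 2.986 -0.4   -0.003] tz [ 0.384 -0.156 -0.91 ]
11 q [ 0.641 -0.79   2.229 -0.373  1.511  2.241] x [0.187 0.072 0.311] e [ 2.96  -0.38  -0.007] tz [ 0.363 -0.183 -0.914]
12 q [ 0.762 -0.79   2.223 -0.402  1.595  2.35 ] x [0.167 0.076 0.313] e [ 2.931 -0.362 -0.011] tz [ 0.344 -0.213 -0.915]
[[-48, 9, -35], [-48, 1, -35], [-48, 1, -35], [-49, 7, -35], [-49, 16, -32]]
[[-49, 21, -30], [-49, 23, -28], [-49, 26, -25], [-49, 29, -23], [-48, 32, -20]]
[[-47, 35, -17], [-45, 38, -13], [-43, 42, -10]]
```

```bash
cat > inn2.py <<'E'
import sys
from fs import *
from gr import M
full.E=M
from station import ctrl
np.set_printoptions(suppress=True,linewidth=200)
o=ctrl.get_obs(); q0=np.array(o['qpos']); tgt=float(sys.argv[1]); res=[]
for up in [-15,0,15]:
 for ya in [-.06,-.04,-.02,0,.02]:
  for k in [.6,1.2,2]:
   for m in [0,.5,1]:
    q=q0.copy(); rows=[]
    for i in range(16):
        x,R=full.fk(q); a=np.arctan2(x[1],x[0]); d=np.array([-60*np.cos(a*m),-60*np.sin(a)*m+k*(ya-x[1])*1000,up]); d*=61/max(61,np.linalg.norm(d))
        r=np.round(R.T@d).astype(int).tolist(); rows.append(r); q=step(q,r,0,.6,'scale'); x,R=full.fk(q)
        if R[0,2]<tgt: break
    c=i*.02+abs(R[1,2])*2+max(0,.2-np.hypot(*x[:2]))*6+(1 if R[0,2]>tgt+.02 else 0)
    res.append((c,i+1,up,ya,k,m,q,rows))
res.sort(key=lambda r:r[0])
for r in res[:4]: print(r[:6],*show(r[6]))
print(res[0][7])
E
timeout 500 python3 inn2.py .225
```

```text
(np.float64(0.296550620750711), 15, 0, 0, 0.6, 0) q [-0.282 -0.79   2.129  0.068  1.597  1.283] x [ 0.202 -0.003  0.34 ] e [-3.136 -0.217  0.013] tz [ 0.215  0.008 -0.977]
(np.float64(0.29713130634382867), 15, 0, 0, 0.6, 0.5) q [-0.274 -0.79   2.124  0.066  1.601  1.292] x [ 0.201 -0.001  0.342] e [-3.136 -0.217  0.014] tz [ 0.215  0.009 -0.977]
(np.float64(0.3002702433855769), 15, 0, 0, 1.2, 0) q [-0.277 -0.79   2.137  0.07   1.583  1.287] x [ 0.203 -0.002  0.337] e [-3.135 -0.222  0.014] tz [ 0.22   0.01  -0.975]
(np.float64(0.3007566745390942), 15, 0, 0, 1.2, 0.5) q [-0.272 -0.79   2.143  0.07   1.576  1.291] x [ 0.204 -0.001  0.334] e [-3.134 -0.223  0.014] tz [ 0.221  0.01  -0.975]
[[-46, 23, -33], [-48, 10, -36], [-48, 4, -36], [-49, 2, -35], [-50, 0, -33], [-51, 0, -32], [-52, -1, -30], [-53, -1, -28], [-54, -1, -27], [-55, -1, -25], [-55, -1, -23], [-56, -1, -21], [-57, -2, -19], [-58, -2, -17], [-58, -2, -15]]
```

```bash
python3 -m creep '{"xyz":[[-46,20,-33],[-48,8,-36],[-48,4,-36],[-49,2,-35],[-50,0,-33]],"spin":[0,0,0,0,0]}'; python3 -m creep '{"xyz":[[-51,0,-32],[-52,-1,-30],[-53,-1,-28],[-54,-1,-27],[-55,-1,-25]],"spin":[0,0,0,0,0]}';  python3 w.py .477 -.158 .15; timeout 500 python3 inn2.py .225
```

```text
time_s: 32.88
ee_pos: [0.2826, 0.0171, 0.3072]
eef_rot: [3.128, -0.556, 0.012]
force: [0.6, -0.8, -3.5]
grip_width: 0.0557
time_s: 33.5
ee_pos: [0.1965, 0.1082, 0.307]
eef_rot: [3.077, -0.443, 0.013]
force: [-0.3, -0.0, -3.4]
grip_width: 0.0555
t 33.5 pos [0.1965 0.1082 0.307 ] rot [ 3.0771 -0.4426  0.0129] q [ 0.6958 -0.7899  2.2442 -0.3313  1.3857  2.2798]
F [-0.3277 -0.0051 -3.4397] M [ 0.1027  0.4364 -0.0156] tau [-12.8628  -4.5496 -40.4584  -0.358   -2.2426  -3.0542] w 0.0555
shift tool mm [183.1 252.5 277.4] rows 6.731820503022667 tz [ 0.4282 -0.0589 -0.9018] tx [0.9036 0.0116 0.4283]
(np.float64(0.2522644647942265), 10, 0, -0.06, 1.2, 0) q [-0.795 -0.79   2.151  0.126  1.617  0.801] x [ 0.178 -0.084  0.33 ] e [ 3.116 -0.204 -0.006] tz [ 0.203 -0.027 -0.979]
(np.float64(0.25669252879227605), 11, 0, -0.06, 2, 0) q [-0.784 -0.79   2.155  0.131  1.626  0.808] x [ 0.178 -0.08   0.328] e [ 3.13  -0.199 -0.003] tz [ 0.198 -0.012 -0.98 ]
(np.float64(0.2607400652446842), 11, 0, -0.06, 2, 0.5) q [-0.754 -0.79   2.161  0.122  1.609  0.836] x [ 0.181 -0.078  0.325] e [ 3.121 -0.201 -0.003] tz [ 0.2   -0.021 -0.98 ]
(np.float64(0.262428866632173), 10, -15, -0.06, 1.2, 0) q [-0.791 -0.79   2.439  0.134  1.319  0.763] x [ 0.179 -0.083  0.201] e [ 3.11  -0.215 -0.002] tz [ 0.213 -0.032 -0.976]
[[-16, 59, -4], [-19, 58, -4], [-23, 57, -4], [-28, 54, -6], [-36, 48, -9], [-49, 34, -14], [-57, 6, -19], [-54, -21, -18], [-55, -21, -16], [-55, -23, -14]]
```

```bash
python3 -m creep '{"xyz":[[-16,59,-4],[-19,58,-4],[-23,57,-4],[-28,54,-6]],"spin":[0,0,0,0]}';  timeout 500 python3 inn2.py .225;  python3 w.py .477 -.158 .15
```

```text
time_s: 34.0
ee_pos: [0.2386, -0.001, 0.3107]
eef_rot: [3.043, -0.364, 0.008]
force: [-0.2, 0.4, -3.8]
grip_width: 0.0558
(np.float64(0.15801767096231512), 5, 0, -0.06, 0.6, 0) q [-0.954 -0.79   2.15   0.16   1.622  0.645] x [ 0.168 -0.106  0.331] e [ 3.106 -0.223 -0.003] tz [ 0.22  -0.036 -0.975]
(np.float64(0.15890550103046253), 5, -15, -0.06, 0.6, 0) q [-0.918 -0.79   2.364  0.157  1.4    0.646] x [ 0.173 -0.104  0.235] e [ 3.103 -0.226 -0.003] tz [ 0.223 -0.039 -0.974]
(np.float64(0.16100773733363713), 6, -15, -0.06, 1.2, 0) q [-0.776 -0.79   2.367  0.127  1.394  0.789] x [ 0.182 -0.083  0.233] e [ 3.112 -0.21  -0.002] tz [ 0.208 -0.03  -0.978]
(np.float64(0.17370243698675625), 6, 0, -0.06, 1.2, 0) q [-0.784 -0.79   2.146  0.124  1.621  0.81 ] x [ 0.179 -0.083  0.332] e [ 3.115 -0.204 -0.004] tz [ 0.202 -0.027 -0.979]
[[-49, 32, -16], [-55, 19, -18], [-57, 3, -18], [-58, -9, -17], [-56, -19, -15]]
t 34.0 pos [ 0.2386 -0.001   0.3107] rot [ 3.0429 -0.3641  0.0084] q [-0.0927 -0.7899  2.2204 -0.064   1.3399  1.4908]
F [-0.2164  0.3744 -3.7538] M [ 0.1618  0.309  -0.0145] tau [ 13.1561  -4.6958 -40.2598  -1.4297  -1.3947   3.3259] w 0.0558
shift tool mm [164.3 135.1 249.1] rows 5.283919697398975 tz [ 0.3552 -0.0955 -0.9299] tx [0.9344 0.0078 0.3561]
```

```bash
python3 -m creep '{"xyz":[[-49,32,-16],[-55,19,-18],[-57,3,-18],[-58,-9,-17],[-56,-19,-15]],"spin":[0,0,0,0,0]}';  python3 w.py .478 -.156 .08
```

```text
time_s: 34.62
ee_pos: [0.1686, -0.1044, 0.3324]
eef_rot: [3.105, -0.217, -0.005]
force: [0.2, -0.6, -3.7]
grip_width: 0.0555
t 34.62 pos [ 0.1686 -0.1044  0.3324] rot [ 3.1049 -0.2174 -0.0051] q [-0.9383 -0.7899  2.1464  0.1522  1.6242  0.662 ]
F [ 0.1949 -0.5718 -3.7416] M [0.0131 0.1935 0.0293] tau [  9.059   -3.9179 -38.6556   0.3081  -1.7179   2.2027] w 0.0555
shift tool mm [247.9  38.5 314.9] rows 6.493993684366363 tz [ 0.2154 -0.0378 -0.9758] tx [ 0.9764 -0.005   0.2157]
```

```bash
python3 -m creep '{"xyz":[[35,5,45],[35,5,45],[36,6,45],[36,6,45],[36,6,45]],"spin":[0,0,0,0,0]}';python3 -m creep '{"xyz":[[36,6,45],[30,5,38],[0,0,0],[0,0,0]],"spin":[0,0,0,0]}'; python3 rd.py;  python3 w.py .478 -.156 .0362
```

```text
time_s: 35.25
ee_pos: [0.3934, -0.1406, 0.1517]
eef_rot: [3.104, -0.221, -0.003]
force: [0.3, -1.5, -2.8]
grip_width: 0.0558
time_s: 35.75
ee_pos: [0.4735, -0.1548, 0.0865]
eef_rot: [3.105, -0.219, -0.004]
force: [-0.8, 0.6, -2.9]
grip_width: 0.0558
35.75 F [-0.8144  0.6052 -2.8937] M [-0.0191  0.251   0.0298] Mtool [-0.0131 -0.2496 -0.0426] tau5 -0.8561075292527676 rot [ 3.1051 -0.2192 -0.0036] w 0.0558
t 35.75 pos [ 0.4735 -0.1548  0.0865] rot [ 3.1051 -0.2192 -0.0036] q [-0.4165  0.2615  1.955   0.0825  0.7111  1.1052]
F [-0.8144  0.6052 -2.8937] M [-0.0191  0.251   0.0298] tau [  0.2494 -42.9409 -29.7408   0.1798  -0.8561   0.0485] w 0.0558
shift tool mm [-6.5 -0.6 50.1] rows 0.8150395409820428 tz [ 0.2172 -0.0373 -0.9754] tx [ 0.9761 -0.0035  0.2175]
```

```bash
python3 -m creep '{"xyz":[[0,0,0]],"spin":[0]}'>/dev/null; python3 rd.py; python3 -m creep '{"xyz":[[-2,0,17],[-2,0,17],[-2,0,11],[0,0,4],[0,0,0]],"spin":[0,0,0,0,0]}';  python3 w.py .478 -.156 .0362
```

```text
35.88 F [ 0.5325 -0.2771 -3.4323] M [-0.0204  0.2572 -0.0017] Mtool [-0.0213 -0.2569 -0.0125] tau5 -0.8035643957555294 rot [ 3.1047 -0.2203 -0.0039] w 0.0555
time_s: 36.5
ee_pos: [0.4782, -0.157, 0.0375]
eef_rot: [3.105, -0.219, -0.004]
force: [-5.3, 0.1, 5.6]
grip_width: 0.0559
t 36.5 pos [ 0.4782 -0.157   0.0375] rot [ 3.1055 -0.2188 -0.004 ] q [-0.4168  0.3645  1.9649  0.0958  0.5992  1.0887]
F [-5.2894  0.1377  5.5966] M [0.1804 0.7366 0.0652] tau [  0.9058 -45.1031 -26.3609   0.4092  -1.4445   0.0472] w 0.0559
shift tool mm [-0.5 -1.1  1.1] rows 0.02668095976917857 tz [ 0.2168 -0.037  -0.9755] tx [ 0.9762 -0.0039  0.2171]
```

```bash
python3 -m creep '{"xyz":[[0,0,0],[0,0,0],[0,0,0]],"spin":[0,0,0]}' 94; python3 rd.py; python3 -m creep '{"xyz":[[0,0,0],[6,0,-28],[12,0,-58]],"spin":[0,0,0]}'; python3 w.py .4748 .0955 .11
```

```text
time_s: 36.88
ee_pos: [0.4782, -0.1568, 0.0364]
eef_rot: [3.106, -0.218, -0.004]
force: [0.0, -0.4, 0.3]
grip_width: 0.0825
36.88 F [ 0.0464 -0.3747  0.2662] M [0.0143 0.091  0.0295] Mtool [ 0.0199 -0.0901 -0.029 ] tau5 -0.6171042658388615 rot [ 3.106  -0.2179 -0.0039] w 0.0825
time_s: 37.25
ee_pos: [0.476, -0.1532, 0.1233]
eef_rot: [3.108, -0.213, -0.005]
force: [0.4, 0.7, 0.2]
grip_width: 0.0936
t 37.25 pos [ 0.476  -0.1532  0.1233] rot [ 3.108  -0.213  -0.0045] q [-0.411   0.2065  1.9184  0.0729  0.8088  1.123 ]
F [0.4357 0.7114 0.184 ] M [0.0446 0.0576 0.0199] tau [ -0.1763 -33.7535 -25.3622   0.4006  -3.3696  -0.4267] w 0.0936
shift tool mm [  -5.  -249.     4.1] rows 4.017303021551365 tz [ 0.2112 -0.0345 -0.9768] tx [ 0.9774 -0.0044  0.2114]
```

```bash
python3 -m creep '{"xyz":[[-1,-50,2],[-1,-50,2],[-1,-50,2],[-1,-50,2],[-1,-49,2]],"spin":[0,0,0,0,0]}'; python3 -m creep '{"xyz":[[0,0,0]],"spin":[0]}';  python3 w.py .4748 .0955 .036
python3 - <<'E'
from h import *
cv2.imwrite("pics/wr3.png",cv2.cvtColor(ctrl.camera('wrist'),cv2.COLOR_RGB2BGR))
E
```

```text
time_s: 37.88
ee_pos: [0.477, 0.0965, 0.1046]
eef_rot: [3.106, -0.218, -0.004]
force: [0.4, -0.3, 0.3]
grip_width: 0.0942
time_s: 38.0
ee_pos: [0.4768, 0.0974, 0.1042]
eef_rot: [3.106, -0.217, 0.0]
force: [0.5, 0.5, -0.1]
grip_width: 0.0942
t 38.0 pos [0.4768 0.0974 0.1042] rot [ 3.1063 -0.2169  0.0001] q [ 0.1617  0.2152  1.9622 -0.1011  0.7582  1.8025]
F [ 0.4952  0.4831 -0.0883] M [0.0089 0.0675 0.022 ] tau [  2.9846 -41.8804 -29.7634  -0.3064  -0.6431   1.2044] w 0.0942
shift tool mm [-16.7  -0.5  66.2] rows 1.1015845053423903 tz [ 0.215  -0.0353 -0.976 ] tx [0.9766 0.0001 0.2152]
```

View pics/wr3.png

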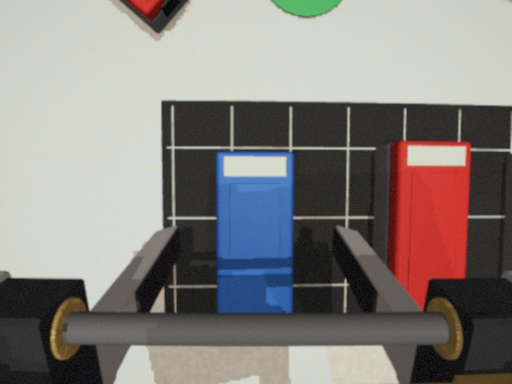

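```bash
python3 -m creep '{"xyz":[[-8,0,33],[-8,0,33],[0,0,0]],"spin":[0,0,0]}'; python3 w.py .4748 .0955 .036;  python3 -m creep '{"xyz":[[0,0,0],[0,0,0],[0,0,0],[0,0,0],[0,0,0]],"spin":[0,0,0,0,0]}' 40 40; python3 rd.py;  python3 -m creep '{"xyz":[[6,0,-30],[12,0,-60],[6,0,-30],[0,0,0],[0,0,0]],"spin":[0,0,0,0,0]}'; python3 rd.py; python3 -m creep '{"xyz":[[0,0,0]],"spin":[0]}'>/dev/null; python3 rd.py; python3 w.py .477 -.158 .15
```

```text
time_s: 38.42
ee_pos: [0.4747, 0.0912, 0.0351]
eef_rot: [3.106, -0.213, -0.005]
force: [0.6, 0.3, -0.3]
grip_width: 0.0942
t 38.42 pos [0.4747 0.0912 0.0351] rot [ 3.1055 -0.2132 -0.0053] q [ 0.1492  0.3414  2.0065 -0.1225  0.5919  1.8239]
F [ 0.5743  0.3047 -0.2584] M [0.0025 0.0702 0.0374] tau [  0.023  -42.2048 -23.2651  -0.2511  -1.4612   0.1434] w 0.0942
shift tool mm [ 0.3 -4.2 -1. ] rows 0.07040835689136613 tz [ 0.2112 -0.0372 -0.9767] tx [ 0.9774 -0.0052  0.2116]
time_s: 39.05
ee_pos: [0.4762, 0.0929, 0.0373]
eef_rot: [3.107, -0.219, -0.004]
force: [-2.7, 1.6, 7.0]
grip_width: 0.0559
39.05 F [-2.7402  1.6087  7.0065] M [0.7806 0.2279 0.1519] Mtool [ 0.7941 -0.2315  0.0127] tau5 -0.5553022027015686 rot [ 3.1068 -0.2185 -0.0039] w 0.0559
time_s: 39.67
ee_pos: [0.4726, 0.0966, 0.1572]
eef_rot: [3.106, -0.215, -0.004]
force: [-0.5, 0.0, -3.4]
grip_width: 0.0559
39.67 F [-0.4593  0.0372 -3.4447] M [ 0.0276  0.2311 -0.0265] Mtool [ 0.0204 -0.2322  0.0233] tau5 -0.7844720408320427 rot [ 3.1058 -0.2147 -0.0039] w 0.0559
39.8 F [ 0.717  -0.2614 -3.5321] M [0.0722 0.2178 0.0103] Mtool [ 0.0719 -0.2181 -0.0027] tau5 -0.8037707023322582 rot [ 3.1057 -0.2142 -0.0038] w 0.0561
t 39.8 pos [0.4727 0.0966 0.1572] rot [ 3.1057 -0.2142 -0.0038] q [ 0.162   0.125   1.9237 -0.0909  0.8894  1.7906]
F [ 0.717  -0.2614 -3.5321] M [0.0722 0.2178 0.0103] tau [  0.0303 -41.917  -33.8322  -0.2221  -0.8038   0.0072] w 0.0561
shift tool mm [  3.6 254.1  17.3] rows 4.108646443424491 tz [ 0.2123 -0.0367 -0.9765] tx [ 0.9771 -0.0037  0.2126]
```

```bash
python3 plan.py .80 .09 .25 -2.431 13
```

```text
[[26, 0, -2], [26, 5, -2], [24, 10, -2], [22, 14, -2], [19, 18, -2]]
[[15, 21, -2], [11, 24, -2], [6, 25, -2], [1, 26, -2], [-3, 26, -2]]
[[-8, 25, -2], [-13, 23, -2], [-17, 20, -2]]
q [ 0.084  0.796  0.729 -0.055  1.407 -0.765] x [0.799 0.091 0.255] e [3.027 0.185 2.413] tz [ 0.212 -0.037 -0.977]
```

```bash
python3 -m creep '{"xyz":[[26,0,-2],[26,5,-2],[24,10,-2],[22,14,-2],[19,18,-2]],"spin":[-0.187,-0.187,-0.187,-0.187,-0.187]}'; python3 -m creep '{"xyz":[[15,21,-2],[11,24,-2],[6,25,-2],[1,26,-2],[-3,26,-2]],"spin":[-0.187,-0.187,-0.187,-0.187,-0.187]}'; python3 -m creep '{"xyz":[[-8,25,-2],[-13,23,-2],[-17,20,-2],[0,0,0]],"spin":[-0.187,-0.187,-0.187,0]}';python3 pitch.py "[3.1068,-.2185,-.004]"; python3 -m creep '{"xyz":[[0,0,0]],"spin":[0]}'>/dev/null; python3 rd.py; python3 -m creep '{"xyz":[[0,0,0]],"spin":[0]}'>/dev/null; python3 rd.py
```

```text
time_s: 40.42
ee_pos: [0.5993, 0.0954, 0.1954]
eef_rot: [2.947, -0.097, 0.943]
force: [0.7, -0.7, -4.4]
grip_width: 0.0561
time_s: 41.05
ee_pos: [0.7243, 0.0927, 0.2328]
eef_rot: [2.947, 0.097, 1.859]
force: [-0.1, 0.1, -4.0]
grip_width: 0.0561
time_s: 41.55
ee_pos: [0.8002, 0.0906, 0.2546]
eef_rot: [3.027, 0.185, 2.413]
force: [-0.2, 0.5, -4.5]
grip_width: 0.056
elev deg -23.10467556143301 azim 137.43645244310233 [0.8002 0.0906 0.2546] [ 0.084   0.7995  0.7235 -0.055   1.4083 -0.7657] [ 0.2125 -0.0366 -0.9765]
41.67 F [-0.5795 -0.9332 -4.4133] M [0.0535 0.0826 0.0031] Mtool [0.0146 0.0973 0.0054] tau5 -0.7048145122826099 rot [3.0262 0.1848 2.4098] w 0.0561
41.8 F [-0.6428  0.619  -4.2091] M [-0.0354  0.1522  0.007 ] Mtool [ 0.1244  0.0927 -0.02  ] tau5 -0.7258610241115093 rot [3.0252 0.1861 2.4108] w 0.0563
```

```bash
python3 -m creep '{"xyz":[[0,0,0],[0,0,0],[0,0,0],[0,0,0],[0,0,0]],"spin":[0.187,0.187,0.187,0.187,0.187]}'; python3 -m creep '{"xyz":[[0,0,0],[0,0,0],[0,0,0],[0,0,0],[0,0,0]],"spin":[0.187,0.187,0.187,0.187,0.187]}' ; python3 -m creep '{"xyz":[[0,0,0],[0,0,0],[0,0,0],[0,0,0]],"spin":[0.187,0.187,0.187,0]}'; python3 rd.py;  python3 -m creep '{"xyz":[[0,0,0]],"spin":[0]}'>/dev/null; python3 rd.py; python3 push.py 56 5 20 0 12
```

```text
time_s: 42.42
ee_pos: [0.799, 0.091, 0.258]
eef_rot: [2.922, 0.017, 1.479]
force: [0.3, 0.1, -4.1]
grip_width: 0.0567
time_s: 43.05
ee_pos: [0.799, 0.091, 0.258]
eef_rot: [2.996, -0.166, 0.558]
force: [0.6, -0.5, -3.9]
grip_width: 0.0562
time_s: 43.55
ee_pos: [0.7991, 0.091, 0.2579]
eef_rot: [3.106, -0.217, -0.004]
force: [0.2, -0.3, -3.5]
grip_width: 0.0559
43.55 F [ 0.1957 -0.2958 -3.5135] M [0.0941 0.2589 0.0458] Mtool [ 0.1009 -0.2582 -0.0338] tau5 -0.8307311497628689 rot [ 3.1061 -0.2173 -0.0036] w 0.0559
43.67 F [-0.7969 -0.3595 -3.7066] M [0.0266 0.2511 0.0041] Mtool [ 0.0268 -0.251  -0.0073] tau5 -0.8295166119933128 rot [ 3.1054 -0.2173  0.0001] w 0.0562
3 q [ 0.08   1.049  0.23  -0.05   1.565  1.645] x [0.876 0.094 0.285] e [ 3.114 -0.301  0.003] tz [ 0.296 -0.027 -0.955]
7 q [ 0.073  1.053  0.23  -0.042  1.421  1.638] x [0.91  0.092 0.294] e [ 3.128 -0.439  0.006] tz [ 0.425 -0.011 -0.905]
11 q [ 0.067  1.062  0.23  -0.034  1.273  1.631] x [0.943 0.092 0.303] e [-3.141 -0.578  0.007] tz [ 0.546  0.004 -0.838]
[[59, -5, -8], [59, -5, -8], [59, -5, -7], [59, -5, -5], [59, -5, -3]]
[[59, -5, -1], [59, -5, 2], [59, -5, 4], [59, -5, 6], [59, -5, 8]]
[[59, -5, 10], [58, -5, 12]]
```

```bash
python3 -m creep '{"xyz":[[59,-5,-8],[59,-5,-8],[59,-5,-7],[59,-5,-5],[59,-5,-3]],"spin":[0,0,0,0,0]}'; python3 -m creep '{"xyz":[[59,-5,-1],[59,-5,2],[59,-5,4],[59,-5,6],[59,-5,8]],"spin":[0,0,0,0,0]}'; python3 -m creep '{"xyz":[[59,-5,10],[58,-5,12]],"spin":[0,0]}'; python3 pitch.py "[3.1068,-.2185,-.004]"; python3 plan.py .40 .01 .3 0 10
```

```text
time_s: 44.3
ee_pos: [0.8854, 0.0928, 0.289]
eef_rot: [3.119, -0.342, 0.001]
force: [0.3, 0.6, -3.0]
grip_width: 0.0563
time_s: 44.92
ee_pos: [0.9281, 0.0903, 0.2991]
eef_rot: [3.137, -0.514, 0.002]
force: [0.9, 0.8, -3.1]
grip_width: 0.0561
time_s: 45.18
ee_pos: [0.9444, 0.0899, 0.3047]
eef_rot: [-3.139, -0.584, 0.002]
force: [-0.3, 0.5, -4.1]
grip_width: 0.0564
elev deg 20.946329561838244 azim 0.8795034383576595 [0.9444 0.0899 0.3047] [ 0.0645  1.0584  0.2356 -0.0329  1.2647  1.6326] [ 0.5512  0.0042 -0.8344]
[[-46, 8, -30], [-46, 8, -30], [-46, 8, -30], [-46, 8, -30], [-46, 8, -30]]
[[-46, 8, -30], [-46, 8, -30], [-46, 8, -30], [-46, 8, -30], [-46, 8, -30]]
q [-0.067 -0.275  2.016  0.056  0.818  1.474] x [0.458 0.016 0.306] e [-3.139 -0.584  0.003] tz [ 0.551  0.004 -0.834]
```

```bash
python3 -m creep '{"xyz":[[-46,8,-30],[-48,9,-32],[-48,9,-32],[-48,9,-32],[-48,9,-32]],"spin":[0,0,0,0,0]}'; python3 -m creep '{"xyz":[[-48,9,-32],[-48,9,-32],[-48,9,-32],[-48,9,-32],[-48,8,-32]],"spin":[0,0,0,0,0]}';python3 w.py .4 0 .3; timeout 500 python3 inn2.py .24
```

```text
time_s: 45.8
ee_pos: [0.7254, 0.0541, 0.3105]
eef_rot: [-3.139, -0.584, 0.003]
force: [1.0, -0.2, -2.5]
grip_width: 0.056
time_s: 46.42
ee_pos: [0.4374, 0.009, 0.3123]
eef_rot: [-3.14, -0.584, 0.003]
force: [0.9, -0.7, -2.2]
grip_width: 0.0559
t 46.42 pos [0.4374 0.009  0.3123] rot [-3.1397 -0.5841  0.0031] q [-0.095  -0.335   2.044   0.0744  0.8523  1.4398]
F [ 0.8945 -0.7165 -2.2315] M [0.0038 0.5576 0.0159] tau [  3.213   -7.1503 -41.7171  -0.169   -2.7797   0.8735] w 0.0559
shift tool mm [-38.    8.9 -10.4] rows 0.6508672314251702 tz [ 0.5514  0.0036 -0.8342] tx [0.8342 0.0026 0.5514]
(np.float64(0.2596777522999347), 13, 0, 0, 1.2, 1) q [-0.283 -0.79   2.099  0.073  1.615  1.293] x [ 0.202 -0.002  0.354] e [-3.133 -0.229  0.005] tz [ 0.227  0.01  -0.974]
(np.float64(0.2600472921816479), 13, 0, 0, 1.2, 0.5) q [-0.272 -0.79   2.099  0.071  1.615  1.304] x [ 0.202 -0.     0.354] e [-3.133 -0.229  0.005] tz [ 0.227  0.01  -0.974]
(np.float64(0.26125937498390395), 13, 0, 0, 1.2, 0) q [-0.279 -0.79   2.099  0.073  1.615  1.297] x [ 0.202 -0.001  0.354] e [-3.132 -0.229  0.005] tz [ 0.227  0.011 -0.974]
(np.float64(0.2642210897911823), 13, 0, 0, 0.6, 0) q [-0.29  -0.79   2.099  0.076  1.616  1.287] x [ 0.202 -0.002  0.354] e [-3.131 -0.229  0.005] tz [ 0.227  0.012 -0.974]
[[-50, 12, -33], [-50, -5, -33], [-50, 2, -33], [-51, -2, -32], [-52, 0, -31], [-53, -1, -29], [-54, 0, -27], [-54, -2, -25], [-55, -1, -23], [-56, -1, -22], [-57, -1, -20], [-57, -2, -18], [-58, 0, -16]]
```

```bash
python3 -m creep '{"xyz":[[-50,10,-33],[-50,2,-33],[-50,2,-33],[-51,0,-32]],"spin":[0,0,0,0]}'; timeout 500 python3 inn2.py .24
```

```text
time_s: 46.92
ee_pos: [0.278, -0.0125, 0.3116]
eef_rot: [-3.134, -0.531, 0.002]
force: [0.3, 0.5, -3.6]
grip_width: 0.0561
(np.float64(0.19386055155107088), 9, 0, 0, 1.2, 1) q [-0.285 -0.79   2.112  0.079  1.607  1.29 ] x [ 0.203 -0.001  0.348] e [-3.126 -0.226  0.005] tz [ 0.224  0.017 -0.974]
(np.float64(0.19736392374540157), 9, 0, 0, 1.2, 0.5) q [-0.293 -0.79   2.108  0.083  1.613  1.282] x [ 0.202 -0.001  0.35 ] e [-3.124 -0.225  0.006] tz [ 0.223  0.019 -0.975]
(np.float64(0.19790253073597175), 9, 0, 0, 1.2, 0) q [-0.296 -0.79   2.108  0.083  1.613  1.279] x [ 0.202 -0.002  0.35 ] e [-3.124 -0.225  0.006] tz [ 0.223  0.019 -0.975]
(np.float64(0.20207524865719725), 11, 0, 0, 2, 0.5) q [-0.144 -0.79   2.114  0.033  1.596  1.43 ] x [0.202 0.016 0.347] e [-3.141 -0.224  0.001] tz [ 0.223  0.001 -0.975]
[[-50, -18, -29], [-53, 9, -29], [-54, -8, -27], [-54, 3, -25], [-55, -5, -23], [-56, 1, -21], [-57, -4, -19], [-57, 0, -17], [-58, -4, -15]]
```

```bash
python3 -m creep '{"xyz":[[-50,-20,-29],[-53,4,-29],[-54,-2,-27],[-54,0,-25]],"spin":[0,0,0,0]}'; timeout 500 python3 inn2.py .24
```

```text
time_s: 47.42
ee_pos: [0.2468, 0.0237, 0.3219]
eef_rot: [3.135, -0.403, 0.003]
force: [-0.1, -0.2, -4.1]
grip_width: 0.0564
(np.float64(0.09388415576985816), 5, 0, 0, 1.2, 0.5) q [-0.24  -0.79   2.102  0.048  1.603  1.337] x [0.203 0.    0.353] e [ 3.134 -0.232  0.002] tz [ 0.23  -0.007 -0.973]
(np.float64(0.09424830617534694), 5, -15, 0, 1.2, 0.5) q [-0.23  -0.79   2.334  0.047  1.366  1.336] x [0.21  0.    0.249] e [ 3.134 -0.236  0.002] tz [ 0.234 -0.007 -0.972]
(np.float64(0.09435650864592743), 5, 0, 0, 1.2, 1) q [-0.251 -0.79   2.105  0.051  1.598  1.327] x [ 0.204 -0.002  0.352] e [ 3.134 -0.234  0.001] tz [ 0.232 -0.007 -0.973]
(np.float64(0.0944791177533955), 5, -15, 0, 1.2, 1) q [-0.233 -0.79   2.329  0.049  1.368  1.333] x [ 0.211 -0.     0.252] e [ 3.134 -0.239  0.002] tz [ 0.237 -0.007 -0.971]
[[-50, 28, -21], [-56, -7, -22], [-57, 4, -20], [-57, 0, -18], [-58, 1, -16]]
```

```bash
python3 -m creep '{"xyz":[[-50,24,-21],[-56,-3,-22],[-57,4,-20],[-57,0,-18],[-58,1,-16]],"spin":[0,0,0,0,0]}'; python3 w.py .55 .05 .2
```

```text
time_s: 48.05
ee_pos: [0.2024, 0.0089, 0.3535]
eef_rot: [3.128, -0.23, 0.001]
force: [0.2, 0.2, -3.7]
grip_width: 0.0563
t 48.05 pos [0.2024 0.0089 0.3535] rot [ 3.1278 -0.23    0.0012] q [-0.1688 -0.7899  2.1002  0.025   1.6023  1.406 ]
F [ 0.1721  0.1772 -3.6619] M [0.0057 0.2066 0.0601] tau [ -1.8954   2.2402 -38.3427   0.3551  -1.8506  -0.4451] w 0.0563
shift tool mm [303.5 -43.8 228.1] rows 6.163601968980609 tz [ 0.2279 -0.0135 -0.9736] tx [0.9737 0.0012 0.2279]
```

```bash
python3 -m creep '{"xyz":[[36,-14,42],[36,-14,42],[37,-15,42],[37,-15,43],[37,-14,43]],"spin":[0,0,0,0,0]}'; python3 -m creep '{"xyz":[[37,-14,42],[0,0,0],[0,0,0],[0,0,0]],"spin":[0,0,0,0]}'; python3 rd.py; python3 -m creep '{"xyz":[[0,0,0]],"spin":[0]}'; python3 rd.py;python3 w.py .698 .049 .18
```

```text
time_s: 48.68
ee_pos: [0.4309, 0.0794, 0.1864]
eef_rot: [3.129, -0.232, 0.002]
force: [0.3, 0.8, -2.7]
grip_width: 0.0564
time_s: 49.18
ee_pos: [0.4746, 0.092, 0.1561]
eef_rot: [3.129, -0.232, 0.001]
force: [-0.4, 0.6, -3.1]
grip_width: 0.0562
49.17 F [-0.3866  0.5985 -3.0649] M [ 0.0084  0.1979 -0.0062] Mtool [ 0.007  -0.1979  0.0055] tau5 -0.8780314587056637 rot [ 3.1289 -0.2323  0.0014] w 0.0562
time_s: 49.3
ee_pos: [0.4746, 0.092, 0.1558]
eef_rot: [3.129, -0.232, 0.001]
force: [0.3, -0.1, -4.0]
grip_width: 0.0568
49.3 F [ 0.3175 -0.1407 -3.998 ] M [0.0231 0.2434 0.002 ] Mtool [ 0.0233 -0.2434  0.0003] tau5 -0.8725748397409916 rot [ 3.1288 -0.2317  0.0014] w 0.0568
t 49.3 pos [0.4746 0.092  0.1558] rot [ 3.1288 -0.2317  0.0014] q [ 0.1383  0.1174  1.9381 -0.0581  0.859   1.7422]
F [ 0.3175 -0.1407 -3.998 ] M [0.0231 0.2434 0.002 ] tau [  0.007  -40.8037 -33.657   -0.1314  -0.8726   0.0021] w 0.0568
shift tool mm [223.   42.9  28.3] rows 3.6904514349878865 tz [ 0.2296 -0.0125 -0.9732] tx [0.9733 0.0014 0.2296]
```

```bash
python3 -m creep '{"xyz":[[-9,0,40],[-9,0,40],[-5,0,22],[-2,0,10],[0,0,4]],"spin":[0,0,0,0,0]}'; python3 -m creep '{"xyz":[[0,0,0]],"spin":[0]}'; python3 w.py .4762 .0929 .0373
```

```text
time_s: 49.92
ee_pos: [0.4768, 0.0907, 0.0366]
eef_rot: [3.129, -0.23, 0.002]
force: [-30.4, -1.7, 51.8]
grip_width: 0.0556
time_s: 50.05
ee_pos: [0.4771, 0.0907, 0.0369]
eef_rot: [3.129, -0.231, 0.002]
force: [-0.3, 0.5, -2.1]
grip_width: 0.0561
t 50.05 pos [0.4771 0.0907 0.0369] rot [ 3.1287 -0.2307  0.0016] q [ 0.1345  0.3335  2.0149 -0.0802  0.5676  1.7679]
F [-0.2967  0.533  -2.1462] M [0.0724 0.356  0.0213] tau [ -0.126  -45.6667 -25.9745  -0.15    -0.962    0.0146] w 0.0561
shift tool mm [-0.8 -2.2 -0.6] rows 0.039108241778511965 tz [ 0.2287 -0.0125 -0.9734] tx [0.9735 0.0016 0.2287]
```

```bash
python3 -m creep '{"xyz":[[0,0,1],[0,0,0],[0,0,0],[0,0,0],[6,0,-28]],"spin":[0,0,0,0,0]}' 94; python3 -m creep '{"xyz":[[12,0,-54],[0,50,0],[0,50,0],[0,50,0],[0,50,0]],"spin":[0,0,0,0,0]}'; python3 w.py .4782 -.157 .09
```

```text
time_s: 50.68
ee_pos: [0.4752, 0.0907, 0.0622]
eef_rot: [3.128, -0.225, 0.002]
force: [0.1, 0.2, 0.4]
grip_width: 0.094
time_s: 51.3
ee_pos: [0.4752, -0.11, 0.1214]
eef_rot: [3.128, -0.229, 0.002]
force: [-0.2, 0.8, 0.3]
grip_width: 0.0942
t 51.3 pos [ 0.4752 -0.11    0.1214] rot [ 3.1282 -0.2292  0.0019] q [-0.3344  0.1784  1.9602  0.0884  0.7839  1.1803]
F [-0.1553  0.8498  0.3117] M [ 0.0278  0.0988 -0.0064] tau [  6.7405 -43.1358 -27.7713  -0.43    -0.7748   2.2003] w 0.0942
shift tool mm [-4.3 46.6 31.9] rows 0.9135924464103303 tz [ 0.2272 -0.013  -0.9738] tx [0.9739 0.0018 0.2272]
```

```bash
python3 -m creep '{"xyz":[[-4,43,30],[0,0,0]],"spin":[0,0]}'; python3 w.py .4782 -.157 .0365
python3 - <<'E'
from h import *
a=cv2.cvtColor(ctrl.camera('wrist'),cv2.COLOR_RGB2BGR); b=cv2.cvtColor(ctrl.camera('scene'),cv2.COLOR_RGB2BGR)[100:250,160:400]
cv2.imwrite("pics/wr4.png",a); cv2.imwrite("pics/sc4.png",cv2.resize(b,None,fx=3,fy=3))
E
```

```text
time_s: 51.55
ee_pos: [0.4772, -0.1536, 0.0899]
eef_rot: [3.13, -0.226, -0.002]
force: [0.5, 0.3, -0.1]
grip_width: 0.0938
t 51.55 pos [ 0.4772 -0.1536  0.0899] rot [ 3.1295 -0.2259 -0.002 ] q [-0.4248  0.2631  1.9435  0.122   0.7273  1.0666]
F [ 0.4627  0.2869 -0.0929] M [0.0741 0.0849 0.0338] tau [ -2.7902 -42.4112 -29.1359   0.4011  -1.1857  -1.0751] w 0.0938
shift tool mm [-11.    2.8  52.3] rows 0.8628108070380682 tz [ 0.2239 -0.0125 -0.9745] tx [ 0.9746 -0.0019  0.224 ]
```

View pics/wr4.png

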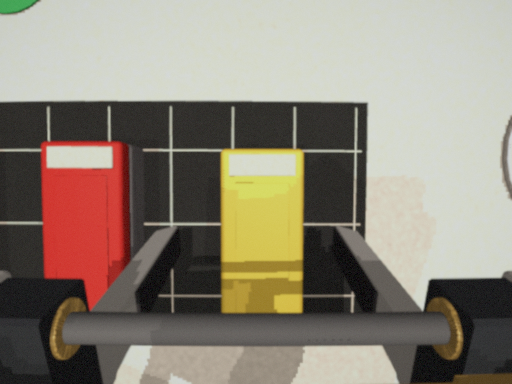

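View pics/sc4.png

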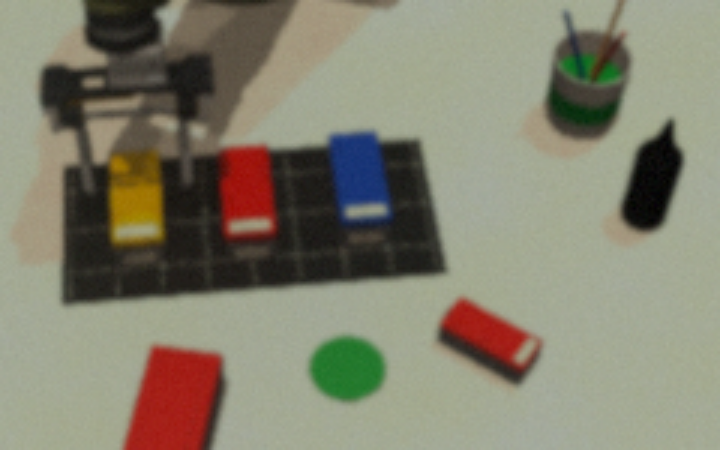

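```bash
python3 -m creep '{"xyz":[[-6,2,26],[-5,1,25],[0,0,0]],"spin":[0,0,0]}'; python3 -m creep '{"xyz":[[0,0,0],[0,0,0],[0,0,0],[0,0,0],[0,0,0]],"spin":[0,0,0,0,0]}' 40 40; python3 -m creep '{"xyz":[[6,0,-25],[12,0,-50],[8,0,-35],[0,0,0],[0,0,0]],"spin":[0,0,0,0,0]}'; python3 -m creep '{"xyz":[[0,0,0]],"spin":[0]}'>/dev/null; python3 rd.py;python3 -m creep '{"xyz":[[0,0,0]],"spin":[0]}'>/dev/null; python3 rd.py; python3 plan.py .69 .05 .18 -2.431 13
```

```text
time_s: 52.02
ee_pos: [0.4787, -0.1541, 0.039]
eef_rot: [3.129, -0.227, 0.003]
force: [0.9, 0.7, 0.3]
grip_width: 0.094
time_s: 52.65
ee_pos: [0.4793, -0.1557, 0.04]
eef_rot: [3.128, -0.229, 0.002]
force: [-1.2, -1.6, 6.5]
grip_width: 0.0559
time_s: 53.28
ee_pos: [0.4786, -0.1536, 0.1508]
eef_rot: [3.129, -0.226, 0.001]
force: [0.3, 1.0, -4.2]
grip_width: 0.0561
53.4 F [-0.5307 -0.3064 -4.0083] M [-0.0048  0.288   0.0453] Mtool [ 0.0058 -0.2874 -0.0486] tau5 -0.8044581860303879 rot [ 3.1297 -0.2258  0.0014] w 0.0559
53.52 F [ 0.2903 -0.1082 -3.4589] M [ 0.0612  0.2476 -0.0321] Mtool [ 0.0528 -0.2481  0.0421] tau5 -0.7981202378869057 rot [ 3.1292 -0.2269  0.0015] w 0.0557
[[16, -16, 1], [19, -12, 1], [21, -9, 1], [22, -5, 1], [23, 0, 1]]
[[22, 4, 1], [21, 8, 1], [19, 12, 1], [17, 15, 1], [14, 18, 1]]
[[10, 20, 1], [6, 22, 1], [2, 23, 1]]
q [ 0.026  0.532  1.313 -0.02   1.07  -0.827] x [0.69  0.05  0.184] e [3.001 0.179 2.418] tz [ 0.225 -0.012 -0.974]
```

```bash
python3 -m creep '{"xyz":[[16,-16,1],[19,-12,1],[21,-9,1],[22,-5,1],[23,0,1]],"spin":[-0.187,-0.187,-0.187,-0.187,-0.187]}'; python3 -m creep '{"xyz":[[22,4,1],[21,8,1],[19,12,1],[17,15,1],[14,18,1]],"spin":[-0.187,-0.187,-0.187,-0.187,-0.187]}'; python3 -m creep '{"xyz":[[10,20,1],[6,22,1],[2,23,1],[0,0,0]],"spin":[-0.187,-0.187,-0.187,0]}'; python3 rd.py; python3 -m creep '{"xyz":[[0,0,0],[0,0,0],[0,0,0],[0,0,0],[0,0,0]],"spin":[0.187,0.187,0.187,0.187,0.187]}';python3 -m creep '{"xyz":[[0,0,0],[0,0,0],[0,0,0],[0,0,0],[0,0,0]],"spin":[0.187,0.187,0.187,0.187,0.187]}';python3 -m creep '{"xyz":[[0,0,0],[0,0,0],[0,0,0],[0,0,0],[0,0,0]],"spin":[0.187,0.187,0.187,0,0]}'; python3 rd.py;python3 -m creep '{"xyz":[[0,0,0]],"spin":[0]}'>/dev/null; python3 rd.py;python3 w.py .697 .0495 .186
```

```text
time_s: 54.15
ee_pos: [0.5604, -0.0743, 0.1645]
eef_rot: [2.949, -0.123, 0.953]
force: [-0.3, 0.3, -3.6]
grip_width: 0.0559
time_s: 54.78
ee_pos: [0.6411, 0.0035, 0.1769]
eef_rot: [2.928, 0.08, 1.868]
force: [0.6, 0.3, -3.5]
grip_width: 0.0561
time_s: 55.28
ee_pos: [0.6901, 0.0508, 0.1843]
eef_rot: [3.002, 0.18, 2.42]
force: [-1.3, -0.0, -3.3]
grip_width: 0.056
55.27 F [-1.2909 -0.0453 -3.2614] M [-0.0414  0.1123  0.0141] Mtool [ 0.101   0.061  -0.0245] tau5 -0.5952467769384384 rot [3.0015 0.1803 2.4202] w 0.056
time_s: 55.9
ee_pos: [0.6892, 0.0493, 0.1847]
eef_rot: [2.914, -0.006, 1.487]
force: [0.1, -0.1, -2.8]
grip_width: 0.0561
time_s: 56.52
ee_pos: [0.6892, 0.0492, 0.1846]
eef_rot: [3.01, -0.186, 0.563]
force: [0.0, -0.3, -3.6]
grip_width: 0.056
time_s: 57.15
ee_pos: [0.6896, 0.0496, 0.1851]
eef_rot: [3.128, -0.228, 0.005]
force: [0.6, 0.1, -3.6]
grip_width: 0.0558
57.15 F [ 0.5639  0.1375 -3.5699] M [ 0.0302  0.2944 -0.0146] Mtool [ 0.0274 -0.2945  0.0173] tau5 -0.9331604093313217 rot [ 3.1276 -0.228   0.0045] w 0.0558
57.27 F [-0.6071  0.2137 -4.0451] M [0.0419 0.2854 0.0463] Mtool [ 0.0522 -0.2847 -0.0393] tau5 -0.932853352278471 rot [ 3.128  -0.2284  0.0035] w 0.0557
t 57.27 pos [0.6897 0.0498 0.1853] rot [ 3.128  -0.2284  0.0035] q [ 0.0258  0.5303  1.3126 -0.0213  1.0707  1.6027]
F [-0.6071  0.2137 -4.0451] M [0.0419 0.2854 0.0463] tau [ -0.0697 -68.8217 -37.4031  -0.0469  -0.9329  -0.0376] w 0.0557
shift tool mm [7.2 0.3 1. ] rows 0.11788447307078039 tz [ 0.2264 -0.0128 -0.9739] tx [0.974  0.0034 0.2264]
```

```bash
python3 -m creep '{"xyz":[[7,0,1],[0,0,0],[0,0,0],[0,0,0],[0,0,0]],"spin":[0,0,0,0,0]}'; python3 pitch.py "[3.1282,-.229,.002]"
python3 - <<'E'
from h import *
print(ctrl.get_obs()['joint_vel'])
b=cv2.cvtColor(ctrl.camera('scene'),cv2.COLOR_RGB2BGR); t=cv2.cvtColor(ctrl.camera('top'),cv2.COLOR_RGB2BGR)
cv2.imwrite("pics/sc5.png",cv2.resize(b[90:290,120:420],None,fx=2.6,fy=2.6)); cv2.imwrite("pics/top5.png",t)
E
```

```text
time_s: 57.9
ee_pos: [0.6968, 0.0499, 0.1861]
eef_rot: [3.128, -0.229, 0.002]
force: [0.6, 0.0, -2.7]
grip_width: 0.0556
elev deg -0.019768221686671125 azim -0.00832146967553898 [0.6968 0.0499 0.1861] [ 0.0258  0.5455  1.2878 -0.0212  1.0802  1.6041] [ 0.2267 -0.0128 -0.9739]
[-0.0009  0.0003 -0.0005 -0.0001 -0.0012  0.0007]
```

View pics/sc5.png

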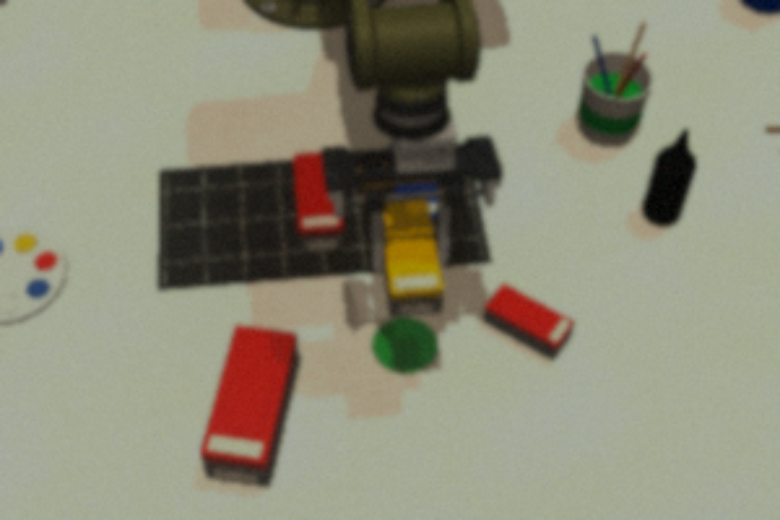

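View pics/top5.png

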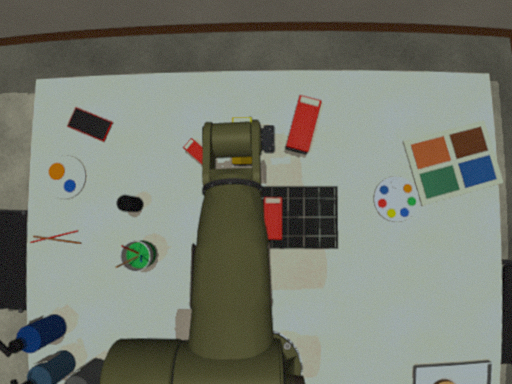

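Run:
```python
from h import *
print(ctrl.hand_in()); o=ctrl.get_obs(); print(o['time_s'],o['ee_pos'],o['grip_width'])
```

```text
the job is handed in; nothing more can be done
None
the job is handed in; nothing more can be done
```

I shook red, then yellow, then blue, found that yellow is the one that rattles, and handed the job in at about 58 s with yellow held over the pad. No verdict was reported.

**How the tilting worked:** the moves can't tilt the tool directly. I leaned it by pushing against the arm's inner and outer reach limits, and spun it half-way round while leaned to dip the far end. Each case was dipped about 21–24° at both ends, less than the 30° asked for but above the 17° limit.

**Which one rattles:**
- **Yellow:** on its first shake the wrist torque (joint 5) was ambiguous. I finished the order, put blue back, picked yellow up again and gave it one more far dip. Level, the torque then moved from -0.80 to -0.93 N m, about what a rolling ball should give.
- **Blue:** it shifted by only about 0.01 N m between ends.
- **Red:** it also showed only a small shift, but its near-end reading was a single one, possibly not settled.

**Last checks before handing in:**
- **Yellow:** the tool was at (0.697, 0.050), and I measured the pad at about (0.698, 0.050). The case was within 0.1° of its attitude when picked up flat. Its underside was about 15 cm up, and the joints were at rest.
- **Other cases:** red and blue both looked flat on the mat in a camera view taken before the last pick-up. In the last pictures red is clearly on the mat, but the arm mostly hides blue.
- **Bottle, palette and tub:** they look unmoved.
- **Force:** setting blue down gave a brief wrist force of about 60 N, under the 120 N limit.

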